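# Lock the jackscrew of a levelled pump set with two spanners

## Task

The motor-pump set has been levelled, and only the jackscrew at its near right corner (as the robot sees it) still has to be locked. Put the middle-sized 22 mm spanner on the screw's square head so that its handle, lying on the anchor boss beside the screw, comes to rest against the anchor nut and holds the screw at its setting, and while it holds, turn the jam nut clockwise with the large 30 mm spanner until it is tight. Then take both spanners off and lay them flat on the bench; leave the smallest spanner, the level, the oil can and the coupling hub where they are.

Things in the scene. Friction and masses are not known exactly. Their poses are not given: they have to be found in the camera images.
- base: Fixed grey baseplate of the motor-pump set. Origin on the bench (z 0) below the axis of the jackscrew to lock, z up. Plate: x -35 to 275, y -40 to 305 mm; underside 12, top 32 mm above the bench. Same-looking jackscrews at (0, 270), (240, 0), (240, 270) mm are already locked; another anchor at (240, 205) mm.
- pump_mid (a point): Axis of the pump and motor, 103 mm above the bench, at (150, 160) mm in the baseplate's frame, whose axes it has. They are fixed on the plate and fill x 80 to 220, y 35 to 300 mm there, up to 200 mm above the bench: an obstacle beside the work.
- anchor_mid (a point): On the axis of the anchor bolt beside the jackscrew, at (0, 160) mm in the baseplate's frame, 63 mm above the bench. A square grey boss, 50 mm wide, rises from the plate to 58 mm, level with the screw's collar; on it a hexagon nut, 24 mm across flats (flats facing x), to 72 mm, and the 16 mm stud to 90 mm. A spanner on the screw can lie on the boss with its handle against this nut.
- screw_head (a point): Centre of the jackscrew's square head, 66 mm above the bench: 22 mm across flats, from 58 to 74 mm, on a round collar 31 mm across (54 to 58 mm). Its axes turn with the screw: x and y square to the flats, z up. A spanner whose handle lies along +y passes the anchor nut on the robot's side, 4 to 7 mm from touching it; the jam nut's drag, clockwise, then turns it against that nut.
- jackscrew (a joint): Angle of the jackscrew, rad, growing clockwise from above; 0 is its setting; it starts within 0.012 of 0 and must stay within 0.3 (17 degrees). It turns easily (0.06 N m), so the jam nut carries it round unless it is held.
- nut_mid (a point): Centre of the jam nut below the collar on the jackscrew: hexagon, 30 mm across flats, 12 mm thick (32.5 to 44.5 mm above the bench). Its axes turn with the nut: x square to a pair of flats, z up. It hardly moves in height.
- jam_nut (a joint): Angle of the jam nut on its screw, rad, growing clockwise from above (tightening). Run down by hand, it starts loose at -1.15 to -0.7 and turns against a stiff thread (0.16 N m), staying where it is left; at 0 it comes up hard against the plate. It is tight above -0.02.
- spanner_s_grip (a point): Grip point, mid-width and mid-thickness of the handle, of the 22 mm single open-ended spanner for the square head. x points to its jaw, z up. Handle: flat bar 16 mm wide, 8 mm thick, reaching 123 mm behind and 46 mm ahead of this point. Head 40 mm wide, 10 mm thick, underside 5 mm below this point. About 0.19 kg.
- spanner_s_jaw (a point): Centre of the 22 mm spanner's jaw, 75 mm ahead of its grip point on the same line, half-way up; on the screw's axis when fitted. The jaw opens towards +x, 23.6 mm wide; throat 12.5 mm behind this point; tips, slightly flared, 15 mm ahead.
- spanner_l_grip (a point): Grip point of the 30 mm single open-ended spanner for the jam nut, same make: handle 20 mm wide, 9 mm thick, reaching 125 mm behind and 68 mm ahead; head 54 mm wide, 11 mm thick, underside 5.5 mm below this point. x points to its jaw, z up. About 0.36 kg.
- spanner_l_jaw (a point): Centre of the 30 mm spanner's jaw, 110 mm ahead of its grip point on the same line, half-way up; on the nut's axis when fitted. It opens towards +x, 31.6 mm wide; throat 18.6 mm behind; tips, slightly flared, 20 mm ahead.
- spanner_x_grip (a point): Grip point of a small 14 mm open-ended spanner, 160 mm long overall, handle 12 mm wide: fits nothing here, a bystander to be left alone.
- level_mid (a point): Centre of a dark steel block level, 26 x 100 x 30 mm, standing on the baseplate between jackscrew and pump, its length along the plate's y; bystander.
- oil_can_mid (a point): Middle of an oil can, 68 mm across, body 92 mm high, thin bent spout up to 168 mm; bystander.
- hub_mid (a point): Middle of a steel coupling hub standing on the bench, 74 mm across, 46 mm high; bystander.
Not all that is in view belongs to the job. Leave any red look-alike of the part that bears spanner_s_grip alone.

How it is judged (in metres and radians):
On the way, in this order (a step that is already met when the one before it is completed fails the run):
1. the 22 mm spanner sits on the screw's square head (jaw centre within 6 mm of the axis, jaw between collar and top of the head) while the nut is still loose (horizontal distance between spanner_s_jaw and screw_head below 0.006 m and z of spanner_s_jaw in the frame of screw_head between -0.009 and 0.007 m and value of joint jam_nut below -0.1 rad), for 0.2 s.
2. the jam nut is made tight (joint above -0.02) with the 30 mm spanner on it and the 22 mm spanner still on the screw's head (value of joint jam_nut above -0.02 rad and horizontal distance between spanner_l_jaw and nut_mid below 0.01 m and horizontal distance between spanner_s_jaw and screw_head below 0.008 m and distance between spanner_s_jaw and screw_head below 0.013 m), for 0.2 s.
At the end, for the whole second after the job is handed in: The jam nut is tight (joint above -0.02 rad), the jackscrew is within 0.3 rad of its setting, both the 22 mm and the 30 mm spanner lie flat on the bench (grip point below 15 mm, tilt below 0.12 rad) (value of joint jam_nut above -0.02 rad and value of joint jackscrew between -0.3 and 0.3 rad and height (world z) of each of spanner_s_grip, spanner_l_grip below 0.015 m and angle between each of spanner_s_grip, spanner_l_grip's own z axis and vertical below 0.12 rad); the robot touches nothing.
It fails at once if the jackscrew's setting is lost: turned more than 0.3 rad either way (value of joint jackscrew above 0.3 rad or value of joint jackscrew below -0.3 rad).
It fails at once if a bystander is disturbed: the smallest spanner, oil can or hub moved more than 30 mm, or the level more than 15 mm (distance of any of spanner_x_grip, oil_can_mid, hub_mid from where it was at the start of the episode above 0.03 m or distance of level_mid from where it was at the start of the episode above 0.015 m).
It also fails if it takes over 72 s, if anything falls off the work surface, if the arm or the gripper's body presses on something with over 40 N, if the wrist force passes 120 N, or if a joint passes its speed limit or range.

## Robot

A 6-joint arm with a two-finger parallel gripper is mounted at the origin on the work surface. World frame = base frame: x ahead of the robot, y to its left, z up, the work surface at z = 0. Lengths are in m, angles in degrees, forces in N, time in s.
With the tool pointing down it reaches from about 0.4 to 0.825 m from the base axis. Payload 7 kg.
Tool frame: the origin (TCP) lies at the very end of the fingers, on their centre line; the grasp point (between the pads) lies behind it (r.grasp_offset is the z of the grasp point in the tool frame, in m); z points along the fingers, y is the direction in which the jaws open and shut (so a half turn about z gives the same grasp; the last joint's range is limited). The gripper opens to 88 mm and grips with 3 to 60 N. Pads are 19 mm wide; open, the fingers measure 130 mm over their backs; the gripper's body (78 mm by 193 mm) begins 47 mm behind the grasp point.
Start: joints at [-50.988, 20.546, 0.682, 0, -70.136, -16.507], TCP at [0.258, -0.624, 0.206] pointing down, gripper open.
Joint ranges: [-176.03, 176.03], [-82.01, 121.73], [-58.28, 71.71], [-173.87, 95.51], [-174.79, -0.11], [-173.66, 173.66]. Speed limits (degrees/s): [136.94, 136.94, 172.46, 180, 180, 180].

## Interface

Orientations are given as [roll, pitch, yaw] about the fixed x, y, z axes, in that order (R = Rz(yaw) Ry(pitch) Rx(roll)).
In Python, from plant import r gives the robot as it stands. The module is installed in compiled form; this text tells all that it offers.
- The arm moves only by the tool servo_tool, never from a script. Its argument "targets" is a list of rows, each an object of numbers: "dx", "dy", "dz": the shift along the world's x, y, z in cm; "spin": the turn about the world's z in rad; "grip": the opening in per cent of the stroke, from 0 (shut) to 100 (fully open). A call has exactly 10 rows; each row is the pose to reach, as a shift and turn from the pose commanded when the call began; what a row does not reach only later rows make up. A row lasts 1/12 s, in which the tool goes at most 41.7 mm and 7.16 degrees, less where a joint would pass 70% of its speed; a pose out of reach is approached as far as the arm can. A call with a gripper value outside its range is refused whole. The fingers move at their own pace and stop on an object; "squeeze" is the grip in N (left out, the last holds). Time passes only in rows, so rows that repeat a pose let the fingers close, or fill a call up. It gives the time, the measured TCP pose, the force and the opening at its end, in the units of the state.
- r.get_state(): the state, without advancing time (a new reading comes with each control period).
- r.capture(name): name is "scene" or "side" or "wrist"; returns the picture (480x640x3 uint8, blue, green, red); there is no depth.
- r.get_calibration(name): a dict with "K" (3x3 intrinsics, pixels), "extrinsics" (4x4, takes a point from camera to world coordinates). Camera axes: x right, y down, z forward; pixel columns grow to the right and rows downward; lengths in m; the calibration is good to about 2 mm. A picture is of the moment at which its call begins: read the wrist's pose just before it. get_calibration takes no time and is no camera call; for the wrist camera it gives the pose at the moment of the call.
- r.close_job(): hands the job in, once; it reports no verdict.
Trained networks look in the newest picture that a camera, given by its name, has taken for a name from the list of things; names that differ only in an ending like _2 or _b are one class to them, and where a whole thing is asked for, a point or a joint stands for the part that bears it (a point fixed in the world has none). Each returns a list of dicts, best first, with "p" (0 to 1); they miss things now and then, are a little off and sometimes report something else, mostly with a low value. They report only what shows in the picture. A call takes as long as a camera call. They do not tell look-alikes from the thing itself.
- r.cut_out(name, camera): "mask" (480x640 bool, what is visible of it) and "extent" ([left, top, right, bottom] in pixels, round what is visible of it).
The state is a dict: "time_s": time; "joints": joint angles; "qd": joint speeds; "joint_torque": joint torques, N m; "tcp_pos": TCP position; "eef_rot": TCP orientation; "contact_force": force on the tool from outside, world axes, zero at the start; "moment": the same for the moment, N m; "gripper_width": finger opening in m.
Only numpy, scipy, OpenCV 4.12 (cv2) and the standard library are available. Lean on these libraries where they do the work, as an engineer would, in place of code of your own. Each camera call takes 0.05 s, during which the arm holds its last target. There are 200 camera calls.

## Working session

There is one attempt and no reset: what is moved stays moved. The work goes in short steps, Python scripts to look and compute and a tool call to move; the robot and the scene stay as the last step left them, time stands still between calls to the robot, and variables do not carry over. Pictures are saved under pics/ and viewed, about 8 in all and at most 12, crops included, and the job is handed in when it is done.

Besides the shell and the picture viewer there is one more tool, called after ">>>" as name([rows], argument=value, ...), one row to a line, values as JSON. servo_tool: Moves the arm, as the interface text tells. Its arguments: {"type":"object","properties":{"targets":{"type":"array"},"squeeze":{"type":"number"}},"required":["targets"]}

```bash
mkdir -p pics; python3 - <<'E'
from plant import r
import cv2,numpy as np
s=r.get_state();print({k:np.round(v,3) for k,v in s.items()},r.grasp_offset)
for c in ["scene","side"]:
    cv2.imwrite(f"pics/{c}0.png",r.capture(c))
    k=r.get_calibration(c);print(c,np.round(k["K"],1).tolist(),np.round(k["extrinsics"],3).tolist())
    for n in ["spanner_s_grip","spanner_l_grip","spanner_x_grip","base","level_mid","jam_nut","jackscrew","oil_can_mid","hub_mid"]:
        for d in r.cut_out(n,c)[:3]: print(n,round(d["p"],2),np.round(d["extent"]).tolist(),int(d["mask"].sum()))
E
```

```text
{'time_s': np.float64(0.0), 'joints': array([-5.0987e+01,  2.0593e+01,  6.3200e-01, -2.3000e-02, -7.0134e+01,
       -1.6507e+01]), 'qd': array([ 0.03 , -0.053,  0.103, -0.01 ,  0.035,  0.011]), 'joint_torque': array([-1.0000e-03, -5.8271e+01,  2.9305e+01,  6.9970e+00,  7.0000e-03,
       -0.0000e+00]), 'tcp_pos': array([ 0.258, -0.623,  0.205]), 'eef_rot': array([ 1.79903e+02, -6.00000e-03, -1.57502e+02]), 'contact_force': array([-1.421, -0.112,  0.225]), 'moment': array([ 0.038, -0.056,  0.053]), 'gripper_width': np.float64(0.088)} -0.0188
scene [[537.9, 0.0, 312.9], [0.0, 537.9, 243.1], [0.0, 0.0, 1.0]] [[-0.741, 0.566, -0.361, 0.952], [0.671, 0.624, -0.4, 0.49], [-0.001, -0.538, -0.843, 1.068], [0.0, 0.0, 0.0, 1.0]]
spanner_s_grip 0.96 [353.0, 192.0, 388.0, 259.0] 571
spanner_s_grip 0.65 [243.0, 149.0, 314.0, 193.0] 576
spanner_s_grip 0.56 [164.0, 232.0, 373.0, 431.0] 22001
spanner_x_grip 0.64 [405.0, 267.0, 473.0, 314.0] 490
base 0.57 [163.0, 230.0, 373.0, 436.0] 22191
level_mid 0.68 [245.0, 252.0, 282.0, 291.0] 665
jackscrew 0.76 [267.0, 232.0, 282.0, 254.0] 238
oil_can_mid 0.7
[... 213 characters left out ...]
, 0.151, 0.357], [-0.224, 0.763, -0.607, 0.704], [-0.015, -0.625, -0.781, 0.936], [0.0, 0.0, 0.0, 1.0]]
spanner_s_grip 0.68 [348.0, 237.0, 406.0, 291.0] 491
spanner_s_grip 0.6 [362.0, 162.0, 380.0, 212.0] 358
spanner_l_grip 0.55 [310.0, 128.0, 335.0, 185.0] 354
spanner_x_grip 0.91 [358.0, 307.0, 365.0, 375.0] 317
spanner_x_grip 0.53 [311.0, 130.0, 331.0, 185.0] 383
base 0.98 [161.0, 184.0, 320.0, 320.0] 13182
level_mid 0.79 [260.0, 202.0, 284.0, 236.0] 444
jam_nut 0.48 [299.0, 213.0, 314.0, 223.0] 53
jackscrew 0.66 [300.0, 201.0, 315.0, 221.0] 165
jackscrew 0.21 [159.0, 184.0, 323.0, 322.0] 13319
oil_can_mid 0.58 [292.0, 390.0, 332.0, 437.0] 1264
hub_mid 0.84 [405.0, 156.0, 428.0, 180.0] 470
```

View pics/scene0.png

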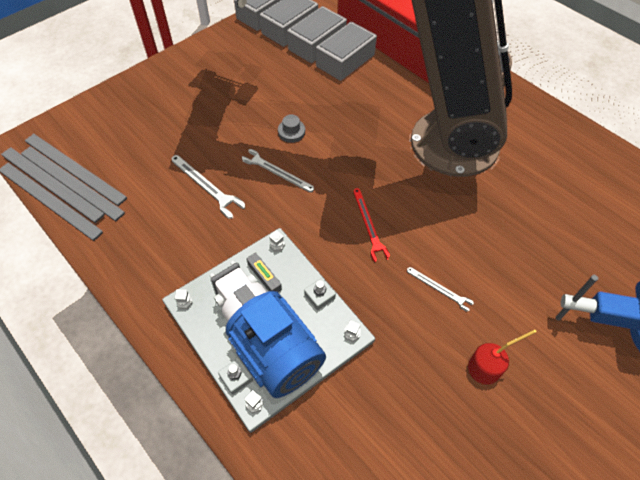

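View pics/side0.png

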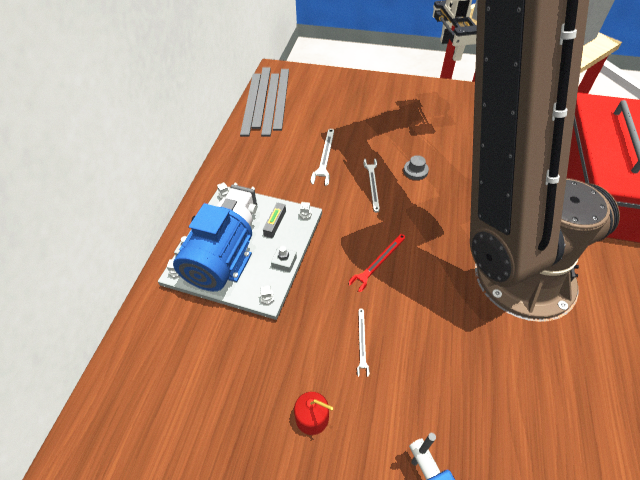

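Scene: the 30 mm spanner lies at (172..240, 155..215) with its jaw lower right. The grey 22 mm one lies at (245..312, 150..190) with its jaw upper left. The red one is the look-alike, and the screw is at about (277, 242). In the side picture the screw is at (305, 210).

```bash
cat > h.py <<'E'
from plant import r
import cv2,numpy as np
def w2(c,u,v,z,cal=None):
    k=cal or r.get_calibration(c);E=k["extrinsics"]
    d=E[:3,:3]@np.linalg.solve(k["K"],[u,v,1.]);return (E[:3,3]+d*(z-E[2,3])/d[2])[:2]
def proj(c,P,cal=None):
    k=cal or r.get_calibration(c);E=k["extrinsics"]
    p=(np.atleast_2d(P)-E[:3,3])@E[:3,:3]@k["K"].T;return p[:,:2]/p[:,2:]
E
python3 - <<'E'
from h import *
P=lambda c,z,*uv:print(c,[np.round(w2(c,u,v,z),3).tolist() for u,v in uv])
print("L tail,jaw");P("scene",.005,(174,158),(233,208));P("side",.005,(331,130),(320,176))
print("S jaw,tail");P("scene",.005,(249,155),(312,188));P("side",.005,(371,164),(376,209))
print("screw");P("scene",.07,(277,240));P("side",.07,(306,208))
print("corner screws z.07: right-far, near-left, far-left");P("scene",.07,(182,295),(353,329),(253,400));P("side",.07,(222,187),(265,293))
print("anchor top .09");P("scene",.09,(321,284));P("side",.09,(284,250))
print("level .062");P("scene",.062,(264,271));P("side",.062,(272,218))
print("x hub can");P("scene",.005,(440,290));P("scene",.046,(291,122));P("scene",.09,(488,355))
E
```

```text
L tail,jaw
scene [[0.589, -0.453], [0.574, -0.221]]
side [[0.588, -0.455], [0.576, -0.236]]
S jaw,tail
scene [[0.438, -0.33], [0.389, -0.137]]
side [[0.435, -0.32], [0.394, -0.14]]
screw
scene [[0.579, -0.043]]
side [[0.571, -0.046]]
corner screws z.07: right-far, near-left, far-left
scene [[0.812, -0.071], [0.603, 0.221], [0.84, 0.198]]
side [[0.814, -0.072], [0.6, 0.225]]
anchor top .09
scene [[0.588, 0.111]]
side [[0.585, 0.113]]
level .062
scene [[0.647, -0.005]]
side [[0.651, -0.0]]
x hub can
scene [[0.371, 0.267]]
scene [[0.304, -0.314]]
scene [[0.457, 0.437]]
```

>>> servo_tool([
  {"dx": 16.2, "dy": 36.6, "dz": 2, "spin": 1.42},
  {"dx": 16.2, "dy": 36.6, "dz": 2, "spin": 1.42},
  {"dx": 16.2, "dy": 36.6, "dz": 2, "spin": 1.42},
  {"dx": 16.2, "dy": 36.6, "dz": 2, "spin": 1.42},
  {"dx": 16.2, "dy": 36.6, "dz": 2, "spin": 1.42},
  {"dx": 16.2, "dy": 36.6, "dz": 2, "spin": 1.42},
  {"dx": 16.2, "dy": 36.6, "dz": 2, "spin": 1.42},
  {"dx": 16.2, "dy": 36.6, "dz": 2, "spin": 1.42},
  {"dx": 16.2, "dy": 36.6, "dz": 2, "spin": 1.42},
  {"dx": 16.2, "dy": 36.6, "dz": 2, "spin": 1.42},
])

```text
validation failed for argument at $.ta...
```

```bash
python3 - <<'E'
from h import *
s=r.get_state();print(s["time_s"],s["tcp_pos"].round(4),s["eef_rot"].round(2),s["joints"].round(1))
k=r.get_calibration("wrist");print(np.round(k["K"],1).tolist(),np.round(k["extrinsics"],3).tolist())
im=r.capture("wrist");cv2.imwrite("pics/w1.png",im)
for d in r.cut_out("spanner_s_grip","wrist")[:3]: 
    ys,xs=np.nonzero(d["mask"]);print(round(d["p"],2),np.round(d["extent"]),len(xs))
E
```

```text
1.0 [ 0.2584 -0.6236  0.2061] [-180.      0.   -157.49] [-51.   20.5   0.7  -0.  -70.1 -16.5]
[[332.5, 0.0, 319.6], [0.0, 332.5, 237.1], [0.0, 0.0, 1.0]] [[-0.382, 0.887, 0.259, 0.189], [0.924, 0.367, 0.108, -0.652], [0.001, 0.281, -0.96, 0.385], [0.0, 0.0, 0.0, 1.0]]
```

View pics/w1.png

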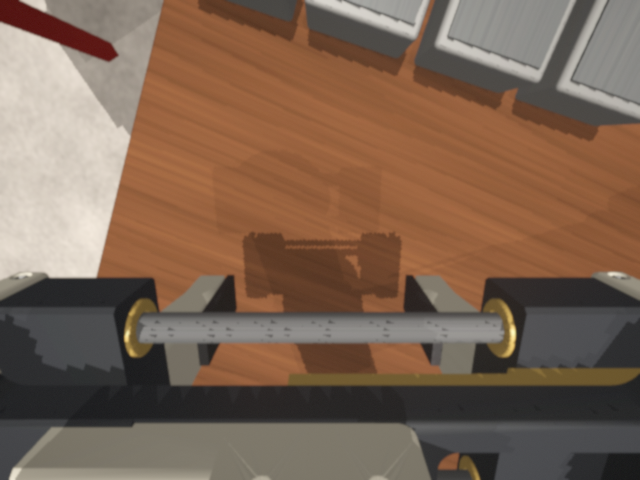

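The wrist camera sits on the tool's +x side, and image up is tool +x. The move was refused, so I'll include grip in each row.

>>> servo_tool([
  {"dx": 16.2, "dy": 36.6, "dz": 2, "spin": 1.42, "grip": 100},
  {"dx": 16.2, "dy": 36.6, "dz": 2, "spin": 1.42, "grip": 100},
  {"dx": 16.2, "dy": 36.6, "dz": 2, "spin": 1.42, "grip": 100},
  {"dx": 16.2, "dy": 36.6, "dz": 2, "spin": 1.42, "grip": 100},
  {"dx": 16.2, "dy": 36.6, "dz": 2, "spin": 1.42, "grip": 100},
  {"dx": 16.2, "dy": 36.6, "dz": 2, "spin": 1.42, "grip": 100},
  {"dx": 16.2, "dy": 36.6, "dz": 2, "spin": 1.42, "grip": 100},
  {"dx": 16.2, "dy": 36.6, "dz": 2, "spin": 1.42, "grip": 100},
  {"dx": 16.2, "dy": 36.6, "dz": 2, "spin": 1.42, "grip": 100},
  {"dx": 16.2, "dy": 36.6, "dz": 2, "spin": 1.42, "grip": 100},
])

```text
time_s: 1.93
tcp_pos: [0.4213, -0.2548, 0.2268]
eef_rot: [-179.9, -0.0, -85.4]
contact_force: [-0.0, 0.3, 0.2]
gripper_width: 0.088
```

```bash
python3 - <<'E'
from h import *
s=r.get_state();print(s["time_s"],s["tcp_pos"].round(4),s["eef_rot"].round(2),s["joints"].round(1))
k=r.get_calibration("wrist")
im=r.capture("wrist");cv2.imwrite("pics/w2.png",im)
for n in ["spanner_s_grip","hub_mid"]:
  for d in r.cut_out(n,"wrist")[:3]: 
    ys,xs=np.nonzero(d["mask"])
    P=np.array([w2("wrist",u,v,.008,k) for u,v in zip(xs[::3],ys[::3])])
    c=P.mean(0);ev=np.linalg.svd(P-c,full_matrices=False)[2][0];t=(P-c)@ev
    print(n,round(d["p"],2),np.round(d["extent"]),len(xs),c.round(4),np.degrees(np.arctan2(ev[1],ev[0])).round(2),c+ev*t.min(),c+ev*t.max())
E
```

```text
1.9333 [ 0.4213 -0.2548  0.2268] [-1.7991e+02 -1.0000e-02 -8.5450e+01] [ -8.2   2.2 -19.9  -0.  -67.8  12.8]
spanner_s_grip 0.89 [293. 127. 341. 301.] 2354 [ 0.4205 -0.2463] 104.33 [ 0.44401837 -0.33832048] [ 0.39148309 -0.13266558]
spanner_s_grip 0.59 [359. 345. 392. 372.] 452 [ 0.3249 -0.0412] 59.32 [ 0.3111482  -0.06440212] [ 0.33917653 -0.01715808]
spanner_s_grip 0.39 [190. 344. 221. 386.] 543 [ 0.56   -0.0037] 62.55 [ 0.53813361 -0.04571876] [0.57408446 0.02348455]
hub_mid 0.87 [397. 127. 460. 192.] 3380 [ 0.2997 -0.3209] -177.0 [ 0.33825954 -0.31888336] [ 0.26162057 -0.32289482]
```

View pics/w2.png

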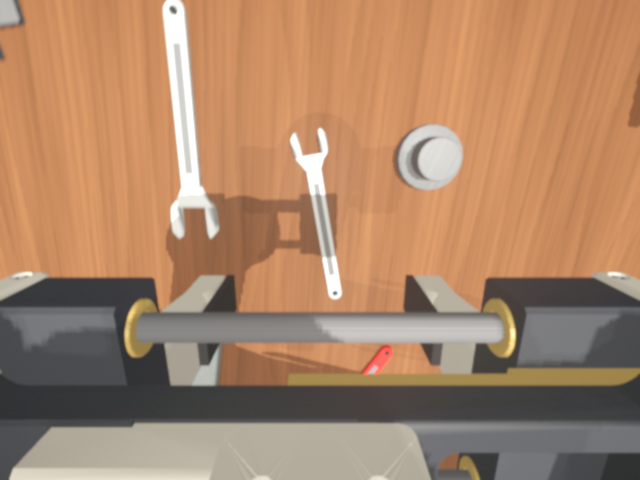

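>>> servo_tool([
  {"dx": -0.4, "dy": 2.2, "dz": -4, "spin": 0.12, "grip": 50},
  {"dx": -0.4, "dy": 2.2, "dz": -8, "spin": 0.175, "grip": 50},
  {"dx": -0.4, "dy": 2.2, "dz": -12, "spin": 0.175, "grip": 50},
  {"dx": -0.4, "dy": 2.2, "dz": -15, "spin": 0.175, "grip": 50},
  {"dx": -0.4, "dy": 2.2, "dz": -17, "spin": 0.175, "grip": 50},
  {"dx": -0.4, "dy": 2.2, "dz": -17, "spin": 0.175, "grip": 50},
  {"dx": -0.4, "dy": 2.2, "dz": -17, "spin": 0.175, "grip": 50},
  {"dx": -0.4, "dy": 2.2, "dz": -17, "spin": 0.175, "grip": 50},
  {"dx": -0.4, "dy": 2.2, "dz": -17, "spin": 0.175, "grip": 50},
  {"dx": -0.4, "dy": 2.2, "dz": -17, "spin": 0.175, "grip": 50},
])

```text
time_s: 2.92
tcp_pos: [0.4174, -0.236, 0.0576]
eef_rot: [-179.8, -0.1, -75.9]
contact_force: [0.0, -0.0, -0.5]
gripper_width: 0.0439
```

```bash
python3 - <<'E'
from h import *
im=cv2.imread("pics/w2.png");k=r.get_calibration("wrist");E=k["extrinsics"].copy()
# L from w2: rebuild camera pose at that moment from tcp offset
from scipy.spatial.transform import Rotation as R
s=r.get_state();Tn=np.eye(4);Tn[:3,:3]=R.from_euler("xyz",s["eef_rot"],degrees=True).as_matrix();Tn[:3,3]=s["tcp_pos"]
X=np.linalg.inv(Tn)@E;np.save("X.npy",X)
T0=np.eye(4);T0[:3,:3]=R.from_euler("xyz",[-179.91,-.01,-85.45],degrees=True).as_matrix();T0[:3,3]=[.4213,-.2548,.2268]
k0=dict(K=k["K"],extrinsics=T0@X)
m=(im.min(2)>150).astype(np.uint8);n,l,st,c=cv2.connectedComponentsWithStats(m)
m=cv2.morphologyEx(m,cv2.MORPH_CLOSE,np.ones((7,7)))
for x0,y0,x1,y1,z in [(155,0,222,242,.009),(285,125,345,302,.008)]:
    ys,xs=np.nonzero(m[y0:y1,x0:x1]);P=np.array([w2("",u,v,z,k0) for u,v in zip(xs+x0,ys+y0)])
    c=P.mean(0);ev=np.linalg.svd(P-c,full_matrices=False)[2][0];t=(P-c)@ev
    print(len(xs),c.round(4),np.degrees(np.arctan2(ev[1],ev[0])).round(2),(c+ev*t.min()).round(4),(c+ev*t.max()).round(4))
print(s["time_s"],s["tcp_pos"].round(4),s["eef_rot"].round(2),s["joints"].round(1))
E
```

```text
5485 [ 0.5825 -0.3351] 93.49 [ 0.5898 -0.4557] [ 0.5743 -0.2005]
2761 [ 0.4211 -0.248 ] 104.31 [ 0.4445 -0.3399] [ 0.3912 -0.1307]
2.9167 [ 0.4174 -0.236   0.0576] [-1.7984e+02 -7.0000e-02 -7.5880e+01] [ -5.9  11.1 -34.8   0.  -43.9  20. ]
```

>>> servo_tool([
  {"dx": 0, "dy": 0, "dz": -2, "spin": 0, "grip": 50},
  {"dx": 0, "dy": 0, "dz": -4, "spin": 0, "grip": 50},
  {"dx": 0, "dy": 0, "dz": -5.4, "spin": 0, "grip": 50},
  {"dx": 0, "dy": 0, "dz": -5.4, "spin": 0, "grip": 50},
  {"dx": 0, "dy": 0, "dz": -5.4, "spin": 0, "grip": 50},
  {"dx": 0, "dy": 0, "dz": -5.4, "spin": 0, "grip": 10},
  {"dx": 0, "dy": 0, "dz": -5.4, "spin": 0, "grip": 10},
  {"dx": 0, "dy": 0, "dz": -5.4, "spin": 0, "grip": 10},
  {"dx": 0, "dy": 0, "dz": -5.4, "spin": 0, "grip": 10},
  {"dx": 0, "dy": 0, "dz": -5.4, "spin": 0, "grip": 10},
], squeeze=45)

```text
time_s: 3.75
tcp_pos: [0.4167, -0.2356, 0.0026]
eef_rot: [-179.9, -0.0, -75.8]
contact_force: [-0.2, 0.1, -0.3]
gripper_width: 0.0164
```

>>> servo_tool([
  {"dx": 0, "dy": 0, "dz": 3, "spin": 0, "grip": 10},
  {"dx": 0, "dy": 0, "dz": 7, "spin": 0, "grip": 10},
  {"dx": 1, "dy": 3, "dz": 10.5, "spin": 0, "grip": 10},
  {"dx": 2.1, "dy": 6.8, "dz": 12.7, "spin": -0.05, "grip": 10},
  {"dx": 3.3, "dy": 10.6, "dz": 12.7, "spin": -0.1, "grip": 10},
  {"dx": 4.5, "dy": 14.4, "dz": 12.7, "spin": -0.15, "grip": 10},
  {"dx": 5.7, "dy": 18.2, "dz": 12.7, "spin": -0.195, "grip": 10},
  {"dx": 6.9, "dy": 22, "dz": 12.7, "spin": -0.195, "grip": 10},
  {"dx": 8.1, "dy": 25.8, "dz": 12.7, "spin": -0.195, "grip": 10},
  {"dx": 9.3, "dy": 29.6, "dz": 12.7, "spin": -0.195, "grip": 10},
])

```text
time_s: 4.58
tcp_pos: [0.5095, 0.0626, 0.1295]
eef_rot: [-180.0, 0.0, -87.0]
contact_force: [0.3, -0.7, 0.1]
gripper_width: 0.0092
```

>>> servo_tool([
  {"dx": 1, "dy": 3, "dz": 0, "spin": 0, "grip": 10},
  {"dx": 1.6, "dy": 4.6, "dz": 0, "spin": 0, "grip": 10},
  {"dx": 1.6, "dy": 4.6, "dz": 0, "spin": 0, "grip": 10},
  {"dx": 1.6, "dy": 4.6, "dz": 0, "spin": 0, "grip": 10},
  {"dx": 1.6, "dy": 4.6, "dz": 0, "spin": 0, "grip": 10},
  {"dx": 1.6, "dy": 4.6, "dz": 0, "spin": 0, "grip": 10},
  {"dx": 1.6, "dy": 4.6, "dz": 0, "spin": 0, "grip": 10},
  {"dx": 1.6, "dy": 4.6, "dz": 0, "spin": 0, "grip": 10},
  {"dx": 1.6, "dy": 4.6, "dz": 0, "spin": 0, "grip": 10},
  {"dx": 1.6, "dy": 4.6, "dz": 0, "spin": 0, "grip": 10},
])

```text
time_s: 5.42
tcp_pos: [0.5254, 0.106, 0.1292]
eef_rot: [-180.0, 0.0, -87.1]
contact_force: [-0.3, -0.2, 0.8]
gripper_width: 0.0085
```

```bash
python3 - <<'E'
from h import *
s=r.get_state();print(s["time_s"],s["tcp_pos"].round(4),s["eef_rot"].round(2),s["joints"].round(1),s["gripper_width"])
k=r.get_calibration("wrist")
im=r.capture("wrist");cv2.imwrite("pics/w3.png",im)
np.savez("w3.npz",**k)
E
```

```text
5.4167 [0.5254 0.106  0.1292] [-1.7999e+02  1.0000e-02 -8.7060e+01] [ 32.4  11.2 -23.   -0.  -55.7 -29.4] 0.008489326225492042
```

View pics/w3.png

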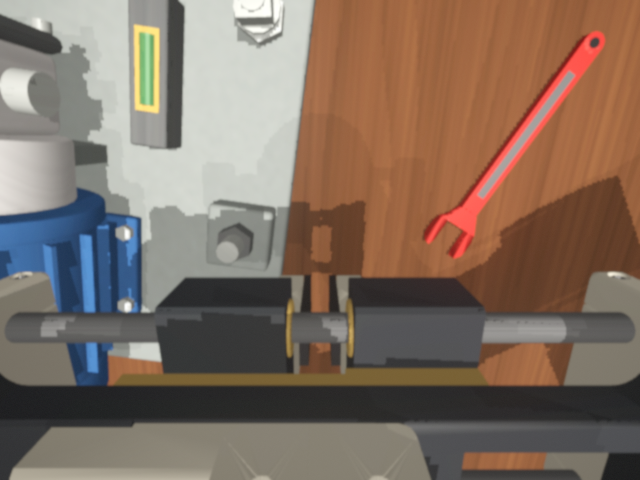

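The spanner slipped out: the opening reads 8.5 mm and no handle shows. The picture shows the screw at (258, 10), the anchor at (235, 240) and the red look-alike at right. I'll find the spanner.

```bash
python3 - <<'E'
from h import *
for c,n in [("scene","s1"),("side","s2")]:
    im=r.capture(c);cv2.imwrite(f"pics/{n}.png",im)
    for d in r.cut_out("spanner_s_grip",c)[:4]:
        ys,xs=np.nonzero(d["mask"]);P=np.array([w2(c,u,v,.008) for u,v in zip(xs,ys)])
        q=P.mean(0);ev=np.linalg.svd(P-q,full_matrices=False)[2][0];t=(P-q)@ev
        print(c,round(d["p"],2),np.round(d["extent"]),(q+ev*t.min()).round(3),(q+ev*t.max()).round(3))
a=cv2.imread("pics/s1.png")[110:440,150:480];b=cv2.imread("pics/s2.png")[90:420,150:480]
cv2.imwrite("pics/s12.png",np.hstack([cv2.resize(a,(400,400)),cv2.resize(b,(400,400))]))
E
```

```text
scene 0.58 [246. 151. 314. 190.] [ 0.444 -0.333] [ 0.395 -0.133]
scene 0.49 [369. 220. 387. 260.] [0.357 0.024] [0.412 0.123]
side 0.57 [349. 236. 404. 292.] [ 0.311 -0.058] [0.408 0.125]
```

View pics/s12.png

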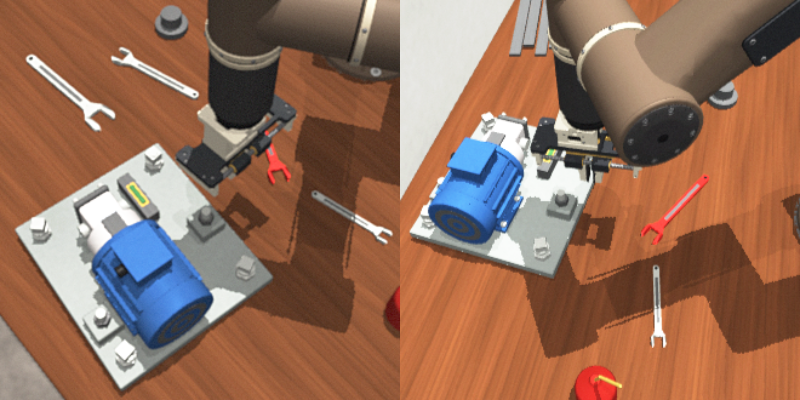

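The spanner never left its place; the fingers had not fully closed. While here I'll look at the screw and nut from closer, then go back.

>>> servo_tool([
  {"dx": 0.9, "dy": -3, "dz": -1, "spin": 0, "grip": 10},
  {"dx": 0.9, "dy": -6, "dz": -2, "spin": 0, "grip": 10},
  {"dx": 0.9, "dy": -8.2, "dz": -3, "spin": 0, "grip": 10},
  {"dx": 0.9, "dy": -8.2, "dz": -3, "spin": 0, "grip": 10},
  {"dx": 0.9, "dy": -8.2, "dz": -3, "spin": 0, "grip": 10},
  {"dx": 0.9, "dy": -8.2, "dz": -3, "spin": 0, "grip": 10},
  {"dx": 0.9, "dy": -8.2, "dz": -3, "spin": 0, "grip": 50},
  {"dx": 0.9, "dy": -8.2, "dz": -3, "spin": 0, "grip": 50},
  {"dx": 0.9, "dy": -8.2, "dz": -3, "spin": 0, "grip": 50},
  {"dx": 0.9, "dy": -8.2, "dz": -3, "spin": 0, "grip": 50},
])

```text
time_s: 6.5
tcp_pos: [0.5345, 0.025, 0.0993]
eef_rot: [-180.0, 0.0, -87.0]
contact_force: [0.6, -0.2, -0.4]
gripper_width: 0.0301
```

```bash
python3 - <<'E'
from h import *
k=r.get_calibration("wrist");s=r.get_state();print(s["tcp_pos"].round(4),s["eef_rot"].round(2),s["time_s"])
im=r.capture("wrist");cv2.imwrite("pics/w4.png",im);np.savez("w4.npz",**k)
p=proj("",[[.574,-.045,.074]],k)[0].round().astype(int);print(p)
for n in ["jackscrew","jam_nut"]:
    for d in r.cut_out(n,"wrist")[:3]:print(n,d["p"],d["extent"])
x0,y0=max(p[0]-70,0),max(p[1]-60,0);print(x0,y0)
cv2.imwrite("pics/w4c.png",cv2.resize(im[y0:y0+110,x0:x0+140],None,fx=5.5,fy=5.5,interpolation=cv2.INTER_CUBIC))
E
```

```text
[0.5345 0.025  0.0993] [-1.7997e+02  1.0000e-02 -8.6980e+01] 6.5
[261 146]
jackscrew 0.71 [235.7, 110.9, 290.5, 161.7]
jackscrew 0.49 [514.7, 0.0, 540.8, 36.2]
jam_nut 0.54 [265.3, 120.1, 292.6, 163.6]
191 86
```

View pics/w4c.png

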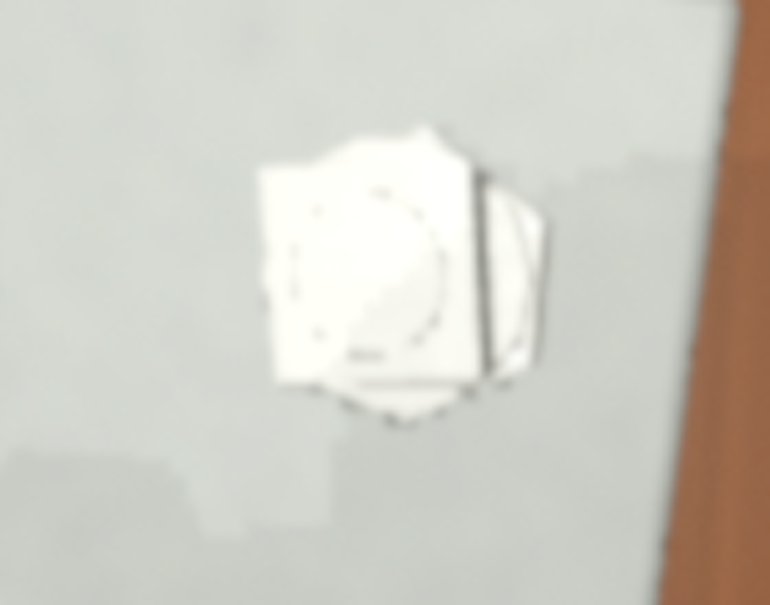

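The crop shows the square head (TL 258,168; TR 470,165; BR 478,378; BL 275,382) and the nut's corners at (428,127), (547,220), (535,370) and (405,425).

```bash
python3 - <<'E'
from h import *
k=dict(np.load("w4.npz"));W=lambda u,v,z:w2("",191+u/5.5,86+v/5.5,z,k)
Q=np.array([W(*p,.074) for p in [(258,168),(470,165),(478,378),(275,382)]])
c=Q.mean(0);print("head",Q.round(4).tolist(),c.round(4))
for i in range(4):
    d=Q[(i+1)%4]-Q[i];print(np.hypot(*d).round(4),np.degrees(np.arctan2(d[1],d[0])).round(1))
for z in (.0325,.0385,.0445):
    H=np.array([W(*p,z) for p in [(428,127),(547,220),(535,370),(405,425)]])
    d=H-c;print(z,np.hypot(*d.T).round(4),(np.degrees(np.arctan2(d[:,1],d[:,0]))%60).round(1))
    e=np.diff(H,axis=0);print("  edges",np.hypot(*e.T).round(4),(np.degrees(np.arctan2(e[:,1],e[:,0]))%60).round(1),"ctr from vert2,3:",((H[0]+H[3])/2).round(4))
# plate edge yaw
a,b=W(738,20,.032),W(660,590,.032);d=b-a;print("plate edge",np.degrees(np.arctan2(d[1],d[0])))
print("anchor")
k=dict(np.load("w3.npz"));print(w2("",236,240,.072,k),[w2("",u,v,.058,k).round(4).tolist() for u,v in [(210,202),(273,207),(270,268),(208,262)]])
E
```

```text
head [[0.5871, -0.0607], [0.5648, -0.0622], [0.5636, -0.0405], [0.5856, -0.039]] [ 0.5753 -0.0506]
0.0223 -176.2
0.0217 93.2
0.022 4.1
0.0218 -86.1
0.0325 [0.0182 0.0171 0.0177 0.0188] [30.3 27.5 22.7 21.5]
  edges [0.0184 0.0186 0.0186] [25.9 26.8 25.1] ctr from vert2,3: [ 0.5767 -0.0504]
0.0385 [0.0178 0.0174 0.018  0.0183] [27.5 26.2 24.4 24.3]
  edges [0.0179 0.0182 0.0182] [25.9 26.8 25.1] ctr from vert2,3: [ 0.5758 -0.0504]
0.0445 [0.0174 0.0178 0.0183 0.0177] [24.5 24.9 26.  27.2]
  edges [0.0175 0.0177 0.0177] [25.9 26.8 25.1] ctr from vert2,3: [ 0.5749 -0.0504]
plate edge 84.82288962970927
anchor
[0.58822164 0.10497675] [[0.6108, 0.0802], [0.563, 0.0816], [0.5648, 0.1316], [0.6144, 0.129]]
```

>>> servo_tool([
  {"dx": -1.4, "dy": -3, "dz": 2.5, "spin": 0.05, "grip": 50},
  {"dx": -2.8, "dy": -6, "dz": 5, "spin": 0.1, "grip": 50},
  {"dx": -4.3, "dy": -9.3, "dz": 7, "spin": 0.15, "grip": 50},
  {"dx": -5.8, "dy": -12.7, "dz": 9, "spin": 0.195, "grip": 50},
  {"dx": -7.3, "dy": -16.1, "dz": 10, "spin": 0.195, "grip": 50},
  {"dx": -8.8, "dy": -19.5, "dz": 10, "spin": 0.195, "grip": 50},
  {"dx": -10.3, "dy": -22.9, "dz": 10, "spin": 0.195, "grip": 50},
  {"dx": -11.8, "dy": -26, "dz": 10, "spin": 0.195, "grip": 50},
  {"dx": -11.8, "dy": -26, "dz": 10, "spin": 0.195, "grip": 50},
  {"dx": -11.8, "dy": -26, "dz": 10, "spin": 0.195, "grip": 50},
])

```text
time_s: 7.48
tcp_pos: [0.4155, -0.2369, 0.1992]
eef_rot: [-180.0, -0.0, -76.1]
contact_force: [-0.6, 0.5, 0.9]
gripper_width: 0.044
```

```bash
cat > bar.py <<'E'
from h import *
def bar(im,k,box,z,thr=150):
    x0,y0,x1,y1=box;m=(im.min(2)>thr).astype(np.uint8)
    m=cv2.morphologyEx(m,cv2.MORPH_CLOSE,np.ones((7,7)))[y0:y1,x0:x1]
    n,l,st,_=cv2.connectedComponentsWithStats(m);m=l==1+st[1:,4].argmax()
    ys,xs=np.nonzero(m);P=np.array([w2("",u,v,z,k) for u,v in zip(xs+x0,ys+y0)])
    c=P.mean(0);ev=np.linalg.svd(P-c,full_matrices=False)[2][0];t=(P-c)@ev
    return np.degrees(np.arctan2(ev[1],ev[0])).round(2),(c+ev*t.min()).round(4),(c+ev*t.max()).round(4),np.ptp(t).round(4)
E
python3 - <<'E'
from bar import *
k=r.get_calibration("wrist");s=r.get_state();print(s["time_s"],s["tcp_pos"].round(4),s["eef_rot"].round(2))
im=r.capture("wrist")
d=r.cut_out("spanner_s_grip","wrist")[0];e=np.array(d["extent"]).astype(int);print(d["p"],e)
print(bar(im,k,(e[0]-6,max(e[1]-6,0),e[2]+6,e[3]+6),.008))
cv2.imwrite("pics/w5.png",im)
E
```

```text
7.4833 [ 0.4155 -0.2369  0.1992] [-179.98   -0.    -76.05]
0.83 [300 112 337 297]
(np.float64(-76.07), array([ 0.3917, -0.1318]), array([ 0.4435, -0.3404]), np.float64(0.215))
```

>>> servo_tool([
  {"dx": 0.2, "dy": 0, "dz": -4, "spin": 0, "grip": 50},
  {"dx": 0.2, "dy": 0, "dz": -8, "spin": 0, "grip": 50},
  {"dx": 0.2, "dy": 0, "dz": -12, "spin": 0, "grip": 50},
  {"dx": 0.2, "dy": 0, "dz": -15, "spin": 0, "grip": 50},
  {"dx": 0.2, "dy": 0, "dz": -17.5, "spin": 0, "grip": 50},
  {"dx": 0.2, "dy": 0, "dz": -19, "spin": 0, "grip": 50},
  {"dx": 0.2, "dy": 0, "dz": -19.8, "spin": 0, "grip": 50},
  {"dx": 0.2, "dy": 0, "dz": -19.8, "spin": 0, "grip": 0},
  {"dx": 0.2, "dy": 0, "dz": -19.8, "spin": 0, "grip": 0},
  {"dx": 0.2, "dy": 0, "dz": -19.8, "spin": 0, "grip": 0},
], squeeze=60)

```text
time_s: 8.42
tcp_pos: [0.4196, -0.2353, 0.0021]
eef_rot: [-179.9, -0.0, -75.8]
contact_force: [-0.2, -0.2, 0.5]
gripper_width: 0.0293
```

>>> servo_tool([
  {"dx": 0, "dy": 0, "dz": 0, "spin": 0, "grip": 0},
  {"dx": 0, "dy": 0, "dz": 0, "spin": 0, "grip": 0},
  {"dx": 0, "dy": 0, "dz": 0, "spin": 0, "grip": 0},
  {"dx": 0, "dy": 0, "dz": 0, "spin": 0, "grip": 0},
  {"dx": 0, "dy": 0, "dz": 0, "spin": 0, "grip": 0},
  {"dx": 0, "dy": 0, "dz": 0.5, "spin": 0, "grip": 0},
  {"dx": 0, "dy": 0, "dz": 1.5, "spin": 0, "grip": 0},
  {"dx": 0, "dy": 0, "dz": 3, "spin": 0, "grip": 0},
  {"dx": 0, "dy": 0, "dz": 3, "spin": 0, "grip": 0},
  {"dx": 0, "dy": 0, "dz": 3, "spin": 0, "grip": 0},
])

```text
time_s: 9.25
tcp_pos: [0.4191, -0.2357, 0.0319]
eef_rot: [-179.9, -0.0, -75.9]
contact_force: [0.4, -0.1, -0.8]
gripper_width: 0.0004
```

```bash
python3 - <<'E'
from bar import *
k=r.get_calibration("wrist");s=r.get_state();print(s["time_s"],s["tcp_pos"].round(4),s["eef_rot"].round(2),s["gripper_width"])
im=r.capture("wrist");cv2.imwrite("pics/w6.png",im)
b=r.capture("side");cv2.imwrite("pics/s3.png",b)
d=r.cut_out("spanner_s_grip","side")
for q in d[:3]:print(q["p"],q["extent"])
cv2.imwrite("pics/w6s.png",np.hstack([cv2.resize(im,(480,360)),cv2.resize(b[120:270,300:432],(317,360))]))
E
```

```text
9.25 [ 0.4191 -0.2357  0.0319] [-1.7989e+02 -4.0000e-02 -7.5850e+01] 0.0004383882539897695
0.89 [348.7, 235.5, 405.4, 292.5]
0.67 [160.5, 183.8, 319.4, 319.4]
0.54 [362.8, 164.5, 378.7, 213.8]
```

View pics/w6s.png

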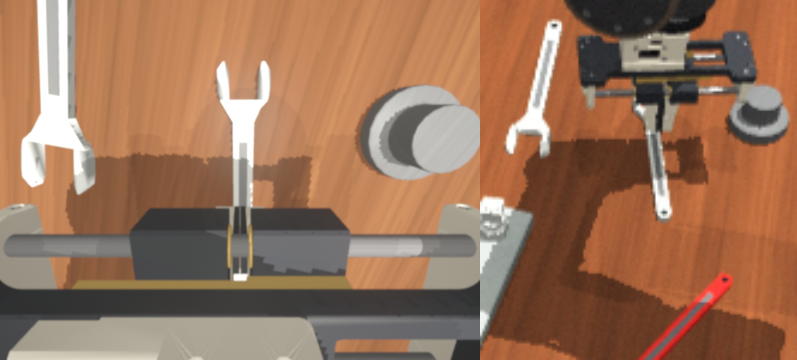

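>>> servo_tool([
  {"dx": 0, "dy": 0, "dz": 0, "spin": 0, "grip": 45},
  {"dx": 0, "dy": 0, "dz": 0, "spin": 0, "grip": 45},
  {"dx": 0, "dy": 0, "dz": 0, "spin": 0, "grip": 45},
  {"dx": 0, "dy": 0, "dz": 0, "spin": 0, "grip": 45},
  {"dx": 0, "dy": 0, "dz": 0, "spin": 0, "grip": 45},
  {"dx": 0, "dy": 0, "dz": -1.5, "spin": 0, "grip": 45},
  {"dx": 0, "dy": 0, "dz": -2.7, "spin": 0, "grip": 45},
  {"dx": 0, "dy": 0, "dz": -3.1, "spin": 0, "grip": 30},
  {"dx": 0, "dy": 0, "dz": -3.1, "spin": 0, "grip": 10},
  {"dx": 0, "dy": 0, "dz": -3.1, "spin": 0, "grip": 10},
], squeeze=60)

```text
time_s: 10.23
tcp_pos: [0.4183, -0.2356, 0.0002]
eef_rot: [180.0, 0.0, -75.8]
contact_force: [1.0, 0.4, 0.8]
gripper_width: 0.0247
```

>>> servo_tool([
  {"dx": 0, "dy": 0, "dz": 0, "spin": 0, "grip": 10},
  {"dx": 0, "dy": 0, "dz": 0, "spin": 0, "grip": 10},
  {"dx": 0, "dy": 0, "dz": 0, "spin": 0, "grip": 10},
  {"dx": 0, "dy": 0, "dz": 0, "spin": 0, "grip": 10},
  {"dx": 0, "dy": 0, "dz": 0, "spin": 0, "grip": 10},
  {"dx": 0, "dy": 0, "dz": 0, "spin": 0, "grip": 10},
  {"dx": 0, "dy": 0, "dz": 0, "spin": 0, "grip": 10},
  {"dx": 0, "dy": 0, "dz": 0, "spin": 0, "grip": 10},
  {"dx": 0, "dy": 0, "dz": 0, "spin": 0, "grip": 10},
  {"dx": 0, "dy": 0, "dz": 0, "spin": 0, "grip": 10},
])

```text
time_s: 11.07
tcp_pos: [0.4183, -0.2356, 0.0]
eef_rot: [180.0, 0.0, -75.8]
contact_force: [-0.0, -0.0, 0.7]
gripper_width: 0.0084
```

```bash
python3 - <<'E'
from bar import *
im=r.capture("wrist");b=r.capture("side");c=r.capture("scene")
u,v=proj("side",[[.418,-.236,.01]])[0].astype(int);u2,v2=proj("scene",[[.418,-.236,.01]])[0].astype(int);print(u,v,u2,v2)
z=lambda a:cv2.resize(a,(400,300),interpolation=cv2.INTER_CUBIC)
cv2.imwrite("pics/q.png",np.vstack([np.hstack([z(im[90:390,120:520]),z(im[230:380,220:420])]),np.hstack([z(b[v-45:v+45,u-60:u+60]),z(c[v2-45:v2+45,u2-60:u2+60])])]))
k=r.get_calibration("wrist")
d=r.cut_out("spanner_s_grip","wrist")[0];e=np.array(d["extent"]).astype(int);print(d["p"],e)
print(proj("",[[.4179,-.2365,.009],[.4435,-.3404,.008]],k))
E
```

```text
372 182 277 170
0.94 [281  70 366 376]
[[322.37836197 280.97060437]
 [324.02409785  67.94920174]]
```

View pics/q.png

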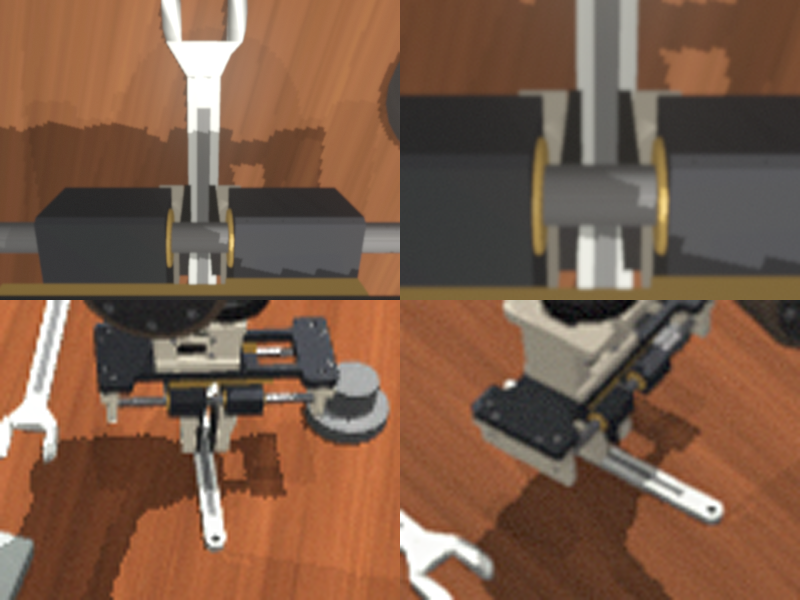

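>>> servo_tool([
  {"dx": 0, "dy": 0, "dz": 0, "spin": 0, "grip": 0},
  {"dx": 0, "dy": 0, "dz": 0, "spin": 0, "grip": 0},
  {"dx": 0, "dy": 0, "dz": 0, "spin": 0, "grip": 0},
  {"dx": 0, "dy": 0, "dz": 0, "spin": 0, "grip": 0},
  {"dx": 0, "dy": 0, "dz": 0, "spin": 0, "grip": 0},
  {"dx": 0, "dy": 0, "dz": 0, "spin": 0, "grip": 0},
  {"dx": 0, "dy": 0, "dz": 0, "spin": 0, "grip": 0},
  {"dx": 0, "dy": 0, "dz": 0, "spin": 0, "grip": 0},
  {"dx": 0, "dy": 0, "dz": 0, "spin": 0, "grip": 0},
  {"dx": 0, "dy": 0, "dz": 0, "spin": 0, "grip": 0},
], squeeze=60)

```text
time_s: 12.1
tcp_pos: [0.4184, -0.2356, 0.0001]
eef_rot: [-180.0, -0.0, -75.8]
contact_force: [0.0, 0.5, 0.3]
gripper_width: 0.0001
```

The fingers shut fully at z = 0 without touching the handle or the bench. Either the effective fingers end above the nominal tip, or the height reads low. I'll open and feel downward carefully.

>>> servo_tool([
  {"dx": 0, "dy": 0, "dz": 1.5, "spin": 0, "grip": 40},
  {"dx": 0, "dy": 0, "dz": 1.5, "spin": 0, "grip": 40},
  {"dx": 0, "dy": 0, "dz": 1.5, "spin": 0, "grip": 40},
  {"dx": 0, "dy": 0, "dz": 1.5, "spin": 0, "grip": 40},
  {"dx": 0, "dy": 0, "dz": 1.5, "spin": 0, "grip": 40},
  {"dx": 0, "dy": 0, "dz": 1, "spin": 0, "grip": 40},
  {"dx": 0, "dy": 0, "dz": 0.3, "spin": 0, "grip": 40},
  {"dx": 0, "dy": 0, "dz": -0.1, "spin": 0, "grip": 40},
  {"dx": 0, "dy": 0, "dz": -0.2, "spin": 0, "grip": 40},
  {"dx": 0, "dy": 0, "dz": -0.3, "spin": 0, "grip": 40},
])

```text
time_s: 12.93
tcp_pos: [0.4179, -0.2355, -0.0036]
eef_rot: [179.9, 0.0, -75.8]
contact_force: [0.1, -0.5, -0.5]
gripper_width: 0.0348
```

>>> servo_tool([
  {"dx": 0, "dy": 0, "dz": -0.1, "spin": 0, "grip": 40},
  {"dx": 0, "dy": 0, "dz": -0.2, "spin": 0, "grip": 40},
  {"dx": 0, "dy": 0, "dz": -0.3, "spin": 0, "grip": 40},
  {"dx": 0, "dy": 0, "dz": -0.3, "spin": 0, "grip": 40},
  {"dx": 0, "dy": 0, "dz": -0.3, "spin": 0, "grip": 40},
  {"dx": 0, "dy": 0, "dz": -0.3, "spin": 0, "grip": 0},
  {"dx": 0, "dy": 0, "dz": -0.3, "spin": 0, "grip": 0},
  {"dx": 0, "dy": 0, "dz": -0.3, "spin": 0, "grip": 0},
  {"dx": 0, "dy": 0, "dz": -0.3, "spin": 0, "grip": 0},
  {"dx": 0, "dy": 0, "dz": -0.3, "spin": 0, "grip": 0},
], squeeze=40)

```text
time_s: 13.77
tcp_pos: [0.4184, -0.2356, -0.0059]
eef_rot: [-180.0, -0.0, -75.8]
contact_force: [0.1, 0.6, 0.8]
gripper_width: 0.0077
```

>>> servo_tool([
  {"dx": 0, "dy": 0, "dz": 0, "spin": 0, "grip": 0},
  {"dx": 0, "dy": 0, "dz": 0, "spin": 0, "grip": 0},
  {"dx": 0, "dy": 0, "dz": 0, "spin": 0, "grip": 0},
  {"dx": 0, "dy": 0, "dz": 0, "spin": 0, "grip": 0},
  {"dx": 0, "dy": 0, "dz": 0, "spin": 0, "grip": 0},
  {"dx": 0, "dy": 0, "dz": 0, "spin": 0, "grip": 0},
  {"dx": 0, "dy": 0, "dz": 0, "spin": 0, "grip": 0},
  {"dx": 0, "dy": 0, "dz": 0, "spin": 0, "grip": 0},
  {"dx": 0, "dy": 0, "dz": 0, "spin": 0, "grip": 0},
  {"dx": 0, "dy": 0, "dz": 0, "spin": 0, "grip": 0},
])

```text
time_s: 14.6
tcp_pos: [0.4183, -0.2356, -0.0059]
eef_rot: [-180.0, 0.0, -75.8]
contact_force: [-0.4, -0.1, -0.9]
gripper_width: 0.0002
```

```bash
python3 - <<'E'
from bar import *
k=r.get_calibration("wrist");s=r.get_state();print(s["tcp_pos"],s["joints"].round(2),s["joint_torque"].round(2),k["extrinsics"][:3,3])
im=r.capture("wrist");cv2.imwrite("pics/w7.png",im);b=r.capture("side");c=r.capture("scene");cv2.imwrite("pics/s7.png",b);cv2.imwrite("pics/c7.png",c)
m=(im.min(2)>140)
for v in (70,85,100,115,130,160,190,220,240,255):
    row=np.nonzero(m[v,260:380])[0]+260
    if len(row): print(v,row.min(),row.max(),"width mm",(1000*np.hypot(*(w2("",row.max()+1,v,.008,k)-w2("",row.min(),v,.008,k)))).round(1))
z=lambda a:cv2.resize(a,(400,300),interpolation=cv2.INTER_CUBIC)
cv2.imwrite("pics/q2.png",np.vstack([np.hstack([z(im[90:390,120:520]),z(im[240:390,220:420])]),np.hstack([z(b[142:232,310:430]),z(c[130:220,217:337])])]))
E
```

```text
[ 0.41833881 -0.23557952 -0.00594428] [ -5.84  17.06 -38.28  -0.   -34.66  19.99] [  0.   -41.95  17.79   4.22   0.06  -0.  ] [ 0.43780171 -0.30897529  0.17261082]
70 286 362 width mm 34.6
85 279 368 width mm 40.9
100 281 368 width mm 40.5
115 282 367 width mm 40.1
130 285 364 width mm 37.7
160 302 345 width mm 21.3
190 306 341 width mm 17.8
220 307 340 width mm 17.3
240 308 339 width mm 16.6
255 308 338 width mm 16.3
```

View pics/q2.png

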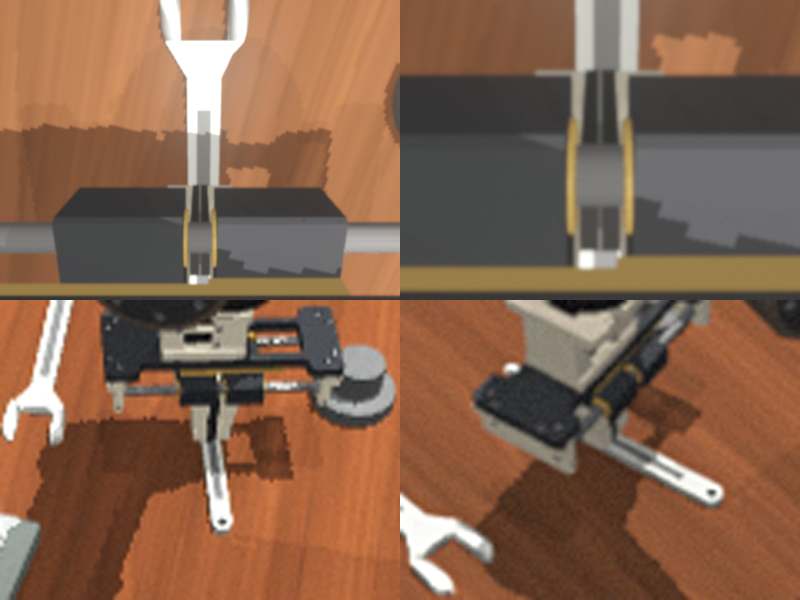

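Scale checks agree (head 40.5 mm, handle 16.5 mm), so the bench height is right. The closed fingers clearly end above the handle, and pad spacing in the first wrist picture puts the real finger ends roughly 20 mm short of the nominal TCP. I'll open and feel down further.

>>> servo_tool([
  {"dx": 0, "dy": 0, "dz": 0, "spin": 0, "grip": 40},
  {"dx": 0, "dy": 0, "dz": 0, "spin": 0, "grip": 40},
  {"dx": 0, "dy": 0, "dz": 0, "spin": 0, "grip": 40},
  {"dx": 0, "dy": 0, "dz": 0, "spin": 0, "grip": 40},
  {"dx": 0, "dy": 0, "dz": -0.2, "spin": 0, "grip": 40},
  {"dx": 0, "dy": 0, "dz": -0.4, "spin": 0, "grip": 40},
  {"dx": 0, "dy": 0, "dz": -0.6, "spin": 0, "grip": 40},
  {"dx": 0, "dy": 0, "dz": -0.8, "spin": 0, "grip": 40},
  {"dx": 0, "dy": 0, "dz": -0.9, "spin": 0, "grip": 40},
  {"dx": 0, "dy": 0, "dz": -0.9, "spin": 0, "grip": 40},
])

```text
time_s: 15.58
tcp_pos: [0.4181, -0.2356, -0.0153]
eef_rot: [180.0, 0.0, -75.9]
contact_force: [-0.0, -0.3, 0.5]
gripper_width: 0.0351
```

>>> servo_tool([
  {"dx": 0, "dy": 0, "dz": 0, "spin": 0, "grip": 0},
  {"dx": 0, "dy": 0, "dz": 0, "spin": 0, "grip": 0},
  {"dx": 0, "dy": 0, "dz": 0, "spin": 0, "grip": 0},
  {"dx": 0, "dy": 0, "dz": 0, "spin": 0, "grip": 0},
  {"dx": 0, "dy": 0, "dz": 0, "spin": 0, "grip": 0},
  {"dx": 0, "dy": 0, "dz": 0, "spin": 0, "grip": 0},
  {"dx": 0, "dy": 0, "dz": 0, "spin": 0, "grip": 0},
  {"dx": 0, "dy": 0, "dz": 0, "spin": 0, "grip": 0},
  {"dx": 0, "dy": 0, "dz": 0, "spin": 0, "grip": 0},
  {"dx": 0, "dy": 0, "dz": 0, "spin": 0, "grip": 0},
], squeeze=60)

```text
time_s: 16.42
tcp_pos: [0.4181, -0.2356, -0.0149]
eef_rot: [180.0, 0.0, -75.8]
contact_force: [-2.9, 0.0, 3.5]
gripper_width: 0.014
```

>>> servo_tool([
  {"dx": 0, "dy": 0, "dz": 0, "spin": 0, "grip": 35},
  {"dx": 0, "dy": 0, "dz": 0, "spin": 0, "grip": 35},
  {"dx": 0, "dy": 0, "dz": 0, "spin": 0, "grip": 35},
  {"dx": 0, "dy": 0, "dz": -0.1, "spin": 0, "grip": 35},
  {"dx": 0, "dy": 0, "dz": -0.2, "spin": 0, "grip": 35},
  {"dx": 0, "dy": 0, "dz": -0.25, "spin": 0, "grip": 35},
  {"dx": 0, "dy": 0, "dz": -0.3, "spin": 0, "grip": 35},
  {"dx": 0, "dy": 0, "dz": -0.35, "spin": 0, "grip": 35},
  {"dx": 0, "dy": 0, "dz": -0.35, "spin": 0, "grip": 35},
  {"dx": 0, "dy": 0, "dz": -0.35, "spin": 0, "grip": 35},
])

```text
time_s: 17.25
tcp_pos: [0.4183, -0.2356, -0.0185]
eef_rot: [180.0, 0.0, -75.8]
contact_force: [-0.3, -0.5, -0.3]
gripper_width: 0.0309
```

>>> servo_tool([
  {"dx": 0, "dy": 0, "dz": 0, "spin": 0, "grip": 0},
  {"dx": 0, "dy": 0, "dz": 0, "spin": 0, "grip": 0},
  {"dx": 0, "dy": 0, "dz": 0, "spin": 0, "grip": 0},
  {"dx": 0, "dy": 0, "dz": 0, "spin": 0, "grip": 0},
  {"dx": 0, "dy": 0, "dz": 0, "spin": 0, "grip": 0},
  {"dx": 0, "dy": 0, "dz": 0, "spin": 0, "grip": 0},
  {"dx": 0, "dy": 0, "dz": 0, "spin": 0, "grip": 0},
  {"dx": 0, "dy": 0, "dz": 0, "spin": 0, "grip": 0},
  {"dx": 0, "dy": 0, "dz": 0, "spin": 0, "grip": 0},
  {"dx": 0, "dy": 0, "dz": 0, "spin": 0, "grip": 0},
], squeeze=60)

```text
time_s: 18.08
tcp_pos: [0.4183, -0.2356, -0.0184]
eef_rot: [180.0, -0.0, -75.8]
contact_force: [-0.1, 1.0, 1.0]
gripper_width: 0.0149
```

The hold is at TCP z = -18.4 mm, so the handle's mid-height is about 23 mm above nominal TCP. I'll lift and check.

>>> servo_tool([
  {"dx": 0, "dy": 0, "dz": 1, "spin": 0, "grip": 0},
  {"dx": 0, "dy": 0, "dz": 3, "spin": 0, "grip": 0},
  {"dx": 0, "dy": 0, "dz": 6, "spin": 0, "grip": 0},
  {"dx": 0, "dy": 1, "dz": 9, "spin": 0, "grip": 0},
  {"dx": 0.5, "dy": 3, "dz": 11.8, "spin": -0.03, "grip": 0},
  {"dx": 1.5, "dy": 6, "dz": 11.8, "spin": -0.06, "grip": 0},
  {"dx": 3, "dy": 9.3, "dz": 11.8, "spin": -0.09, "grip": 0},
  {"dx": 4.5, "dy": 12.6, "dz": 11.8, "spin": -0.12, "grip": 0},
  {"dx": 6, "dy": 15.9, "dz": 11.8, "spin": -0.15, "grip": 0},
  {"dx": 7.5, "dy": 19.2, "dz": 11.8, "spin": -0.182, "grip": 0},
])

```text
time_s: 18.92
tcp_pos: [0.4934, -0.0418, 0.0996]
eef_rot: [-180.0, 0.0, -86.4]
contact_force: [0.6, 0.4, -1.0]
gripper_width: 0.0148
```

Held (14.8 mm). On to the approach pose.

>>> servo_tool([
  {"dx": 1, "dy": 3, "dz": 0, "spin": 0, "grip": 0},
  {"dx": 2.5, "dy": 6, "dz": 0, "spin": 0, "grip": 0},
  {"dx": 4.2, "dy": 9, "dz": 0, "spin": 0, "grip": 0},
  {"dx": 5.8, "dy": 12, "dz": 0, "spin": 0, "grip": 0},
  {"dx": 7.3, "dy": 13.3, "dz": 0, "spin": 0, "grip": 0},
  {"dx": 7.3, "dy": 13.3, "dz": 0, "spin": 0, "grip": 0},
  {"dx": 7.3, "dy": 13.3, "dz": 0, "spin": 0, "grip": 0},
  {"dx": 7.3, "dy": 13.3, "dz": 0, "spin": 0, "grip": 0},
  {"dx": 7.3, "dy": 13.3, "dz": 0, "spin": 0, "grip": 0},
  {"dx": 7.3, "dy": 13.3, "dz": 0, "spin": 0, "grip": 0},
])

```text
time_s: 19.75
tcp_pos: [0.5658, 0.0886, 0.0996]
eef_rot: [180.0, -0.0, -86.3]
contact_force: [0.2, -0.3, -2.1]
gripper_width: 0.0152
```

```bash
python3 - <<'E'
from bar import *
k=r.get_calibration("wrist");np.savez("w8.npz",**k);s=r.get_state();print(s["time_s"],s["tcp_pos"].round(4),s["eef_rot"].round(2),s["gripper_width"])
im=r.capture("wrist");cv2.imwrite("pics/w8.png",im)
z=s["tcp_pos"][2]
for n in ["spanner_s_grip","jackscrew"]:
  for d in r.cut_out(n,"wrist")[:2]:print(n,d["p"],np.round(d["extent"]))
print("expected jaw,screw px",proj("",[[*(s["tcp_pos"][:2]+.0917*np.array([np.cos(np.radians(s["eef_rot"][2])),np.sin(np.radians(s["eef_rot"][2]))])),z+.0284],[.5753,-.0506,.074]],k).round(1))
# left/right outline of the held spanner, in the tool frame
from scipy.spatial.transform import Rotation as R
Rm=R.from_euler("xyz",s["eef_rot"],degrees=True).as_matrix()
d=r.cut_out("spanner_s_grip","wrist")[0]["mask"]
for v in range(20,270,10):
    q=np.nonzero(d[v])[0]
    if len(q):
        a,b=[Rm.T@(np.r_[w2("",u,v,z+.028,k),z+.028]-s["tcp_pos"]) for u in (q.min(),q.max()+1)]
        print(v,q.min(),q.max(),"x %.1f  y %.1f %.1f mid %.2f"%(500*(a[0]+b[0]),1e3*a[1],1e3*b[1],500*(a[1]+b[1])))
E
```

```text
19.75 [0.5658 0.0886 0.0996] [179.99  -0.   -86.32] 0.015243148672191243
spanner_s_grip 0.94 [478.  83. 640. 293.]
spanner_s_grip 0.71 [272.  59. 368. 375.]
jackscrew 0.91 [293.   0. 347.  66.]
expected jaw,screw px [[321.5  99.8]
 [319.9  15.1]]
90 634 639 x 95.5  y 130.6 133.1 mid 131.83
100 626 639 x 91.6  y 128.2 134.1 mid 131.19
110 618 639 x 87.6  y 125.9 135.2 mid 130.54
120 610 639 x 83.6  y 123.5 136.3 mid 129.88
130 601 634 x 79.6  y 120.6 135.2 mid 127.91
140 593 626 x 75.4  y 118.1 132.9 mid 125.47
150 585 618 x 71.2  y 115.5 130.5 mid 123.00
160 576 610 x 66.9  y 112.5 128.0 mid 120.26
170 568 599 x 62.6  y 109.9 124.2 mid 117.03
180 561 592 x 58.2  y 107.7 122.1 mid 114.87
190 553 583 x 53.7  y 105.0 119.0 mid 112.00
200 545 574 x 49.1  y 102.2 115.9 mid 109.07
210 537 566 x 44.5  y 99.4 113.2 mid 106.33
220 528 558 x 39.7  y 96.1 110.5 mid 103.30
230 519 551 x 34.9  y 92.7 108.2 mid 100.46
240 508 542 x 30.0  y 88.3 104.9 mid 96.62
250 486 534 x 25.0  y 78.6 102.0 mid 90.32
260 479 532 x 19.9  y 76.0 102.0 mid 88.97
```

View pics/w8.png

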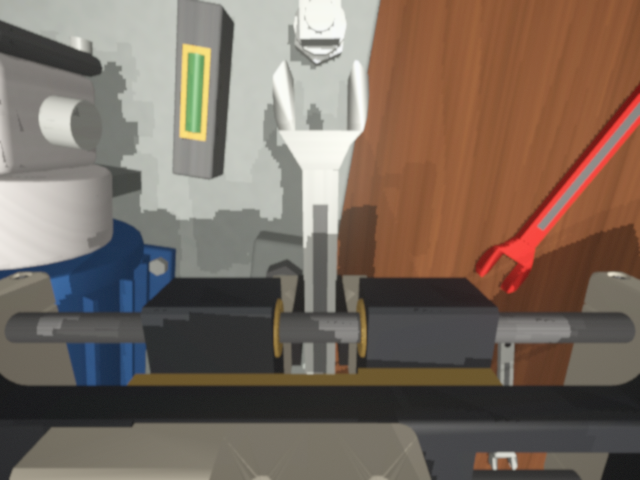

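The spanner is held straight: jaw about (320, 95), screw head about (321, 15) just ahead and in line. I'll measure the jaw and head lateral positions in this frame.

```bash
python3 - <<'E'
from bar import *
from scipy.spatial.transform import Rotation as R
k=dict(np.load("w8.npz"));im=cv2.imread("pics/w8.png");z=.0996;T=np.array([.5658,.0886,.0996])
Rm=R.from_euler("xyz",[179.99,0,-86.32],degrees=True).as_matrix()
g=im.astype(int)
def tool(u,v,zz):return 1e3*(Rm.T@(np.r_[w2("",u,v,zz,k),zz]-T))
m=r.cut_out("spanner_s_grip","wrist")[1]["mask"]
for v in list(range(62,260,12)):
    q=np.nonzero(m[v])[0]
    if len(q):
        a,b=tool(q.min(),v,z+.028),tool(q.max()+1,v,z+.028);print(v,q.min(),q.max()+1,"x %.1f y %.1f %.1f mid %.2f"%(a[0],a[1],b[1],(a[1]+b[1])/2))
q=np.argwhere(m);print("tip",tool(320,q[:,0].min(),z+.028))
# inner jaw edges
mm=m[84:120:8]
for v in range(84,124,8):
    row=np.nonzero(~m[v,285:360])[0]+285
    if len(row):a,b=tool(row.min(),v,z+.028),tool(row.max()+1,v,z+.028);print("gap",v,row.min(),row.max()+1,a.round(1),b.round(1))
for v in (4,10,16,22):
    print(v,[int(x) for x in g[v,296:350].min(1)])
print("screw in tool",(Rm.T@(np.array([.5753,-.0506,.074])-T)*1e3).round(1))
E
```

```text
62 283 359 x 106.1 y -15.7 15.3 mid -0.20
74 274 366 x 101.6 y -19.6 18.4 mid -0.61
86 273 369 x 97.1 y -20.2 19.8 mid -0.19
98 273 369 x 92.4 y -20.4 20.0 mid -0.19
110 274 367 x 87.7 y -20.1 19.3 mid -0.40
122 276 365 x 82.9 y -19.5 18.7 mid -0.40
134 280 360 x 78.0 y -17.9 16.7 mid -0.62
146 288 349 x 73.0 y -14.6 12.0 mid -1.27
158 295 343 x 67.9 y -11.6 9.5 mid -1.06
170 303 338 x 62.7 y -8.2 7.4 mid -0.40
182 303 338 x 57.3 y -8.3 7.5 mid -0.40
194 304 338 x 51.9 y -7.9 7.6 mid -0.17
206 304 338 x 46.4 y -8.0 7.6 mid -0.17
218 303 338 x 40.7 y -8.5 7.7 mid -0.40
230 303 337 x 35.0 y -8.6 7.3 mid -0.63
242 303 337 x 29.1 y -8.7 7.4 mid -0.63
254 304 337 x 23.1 y -8.3 7.5 mid -0.39
tip [106.44737289  -0.60882076 -28.00010669]
gap 84 294 347 [ 97.8 -11.4 -28. ] [ 97.8  10.6 -28. ]
gap 92 294 348 [ 94.8 -11.5 -28. ] [ 94.7  11.1 -28. ]
gap 100 294 348 [ 91.6 -11.6 -28. ] [ 91.6  11.2 -28. ]
gap 108 294 347 [ 88.5 -11.6 -28. ] [ 88.5  10.8 -28. ]
gap 116 295 347 [ 85.3 -11.3 -28. ] [ 85.3  10.9 -28. ]
4 [192, 195, 205, 223, 234, 237, 238, 239, 239, 240, 240, 240, 240, 240, 240, 240,
[... 346 characters left out ...]
42, 242, 242, 242, 242, 242, 242, 243, 243, 243, 242, 242, 242, 243, 241, 238, 230, 215, 200, 195, 194, 193, 193, 193]
16 [205, 192, 193, 214, 232, 238, 238, 231, 218, 223, 235, 240, 241, 241, 241, 241, 241, 241, 241, 241, 241, 241, 241, 241, 241, 241, 241, 241, 241, 242, 242, 242, 242, 241, 241, 241, 241, 242, 242, 243, 244, 244, 244, 244, 243, 243, 243, 240, 229, 207, 195, 193, 193, 193]
22 [227, 204, 190, 208, 231, 239, 242, 242, 242, 238, 230, 228, 235, 239, 240, 241, 241, 241, 241, 241, 241, 241, 242, 242, 242, 242, 242, 242, 242, 242, 242, 243, 242, 242, 242, 238, 226, 220, 235, 244, 245, 245, 245, 245, 245, 244, 244, 243, 242, 234, 215, 199, 195, 195]
screw in tool [139.5  -0.6  25.6]
```

>>> servo_tool([
  {"dx": 0.15, "dy": -1.9, "dz": 0, "spin": 0, "grip": 0},
  {"dx": 0.15, "dy": -1.9, "dz": -1, "spin": 0, "grip": 0},
  {"dx": 0.15, "dy": -1.9, "dz": -2.5, "spin": 0, "grip": 0},
  {"dx": 0.15, "dy": -1.9, "dz": -4, "spin": 0, "grip": 0},
  {"dx": 0.15, "dy": -1.9, "dz": -5, "spin": 0, "grip": 0},
  {"dx": 0.15, "dy": -1.9, "dz": -5.5, "spin": 0, "grip": 0},
  {"dx": 0.15, "dy": -1.9, "dz": -5.85, "spin": 0, "grip": 0},
  {"dx": 0.15, "dy": -1.9, "dz": -5.85, "spin": 0, "grip": 0},
  {"dx": 0.15, "dy": -1.9, "dz": -5.85, "spin": 0, "grip": 0},
  {"dx": 0.15, "dy": -1.9, "dz": -5.85, "spin": 0, "grip": 0},
])

```text
time_s: 20.83
tcp_pos: [0.5684, 0.0707, 0.0417]
eef_rot: [-179.9, 0.0, -86.3]
contact_force: [0.4, -0.5, -1.7]
gripper_width: 0.0148
```

```bash
python3 - <<'E'
from bar import *
from scipy.spatial.transform import Rotation as R
k=r.get_calibration("wrist");s=r.get_state();T=s["tcp_pos"];print(s["time_s"],T.round(4),s["eef_rot"].round(2),s["gripper_width"],s["contact_force"].round(1))
im=r.capture("wrist");cv2.imwrite("pics/w9.png",im)
Rm=R.from_euler("xyz",s["eef_rot"],degrees=True).as_matrix()
tool=lambda u,v,zz:1e3*(Rm.T@(np.r_[w2("",u,v,zz,k),zz]-T))
for n in ["spanner_s_grip","jackscrew"]:
  for d in r.cut_out(n,"wrist")[:2]:
    e=d["extent"];print(n,d["p"],np.round(e))
    if n=="jackscrew":print("head mid (z.074)",tool((e[0]+e[2])/2,(e[1]+e[3])/2,.074).round(1))
    elif abs(e[0]+e[2]-640)<40:
        for v in (80,100,200,230):
            q=np.nonzero(d["mask"][v])[0]
            if len(q):print(v,[tool(u,v,T[2]+.028).round(1).tolist() for u in (q.min(),q.max()+1)])
print("screw",(Rm.T@(np.array([.5753,-.0506,.066])-T)*1e3).round(1))
E
```

```text
20.8333 [0.5684 0.0707 0.0417] [-1.7994e+02  2.0000e-02 -8.6260e+01] 0.014780391167283247 [ 0.4 -0.5 -1.7]
spanner_s_grip 0.71 [519. 195. 640. 348.]
spanner_s_grip 0.57 [274.  61. 369. 377.]
80 [[99.4, -19.7, -28.0], [99.3, 19.7, -28.0]]
100 [[91.7, -20.0, -28.0], [91.6, 19.5, -28.0]]
200 [[49.2, -8.4, -28.0], [49.2, 7.6, -28.0]]
230 [[35.0, -8.2, -28.0], [35.0, 6.8, -28.0]]
jackscrew 0.74 [287.   0. 359.  82.]
head mid (z.074) [112.6   0.6 -32.3]
screw [121.4   1.  -24.3]
```

```bash
python3 - <<'E'
import cv2,numpy as np
g=cv2.cvtColor(cv2.imread("pics/w9.png"),cv2.COLOR_BGR2GRAY).astype(int)
for v in range(2,62,6): print(v," ".join(map(str,g[v,282:364:1])))
E
```

```text
2 211 212 211 211 210 210 210 210 210 210 210 211 223 242 252 254 254 254 254 254 254 254 255 255 255 255 255 255 255 255 255 255 255 255 255 255 255 255 255 255 255 255 255 255 255 255 255 255 255 255 255 255 255 255 255 255 255 255 255 255 255 255 255 255 255 255 255 255 255 255 250 230 214 210 210 211 211 211 211 211 211 211
8 210 210 210 210 210 211 211 211 209 206 200 198 213 238 252 254 254 254 255 255 253 247 252 255 255 255 255 255 255 255 255 255 255 255 255 255 255 255 255 255 255 255 255 255 255 255 255 255 255 255 255 255 255 255 255 255 255 255 255 255 255 255 255 255 255 255 255 255 255 255 255 255 247 232 219 213 211 211 211 211 211 211
14 210 210 210 209 209 210 209 205 197 194 194 196 208 232 250 254 255 255 255 250 236 241 254 255 255 255 255 255 255 255 255 255 255 255 255 255 255 255 255 255 255 255 255 255 255 255 255 255 255 255 255 255 255 255 255 255 255 255 255 255 255 255 255 255 255 255 255 255 255 255 255 255 255 255 250 231 216 212 211 211 211 212
20 211 211 211 210 210 211 219 235 249 245 222 203 209 232 251 255 255 255 255 248 223 216 238 254 255 255 25
[... 1507 characters left out ...]
55 246 225 214 212 212 211 211 211 211
50 158 152 152 152 152 152 156 171 190 198 194 184 175 177 174 150 123 113 111 111 112 113 113 113 114 114 113 114 113 114 114 115 115 115 115 115 115 114 115 116 116 116 116 115 115 114 115 115 114 114 114 114 114 115 115 115 115 114 116 116 117 116 115 114 114 115 116 134 174 208 221 222 216 212 212 212 211 211 211 211 211 211
56 212 210 199 175 157 153 153 150 143 139 148 166 183 193 196 190 173 147 135 145 156 161 161 160 158 158 158 158 158 158 159 159 159 158 159 158 158 158 158 158 159 158 158 158 158 157 158 160 164 166 167 166 167 166 165 166 166 166 166 165 166 169 186 206 204 187 190 221 249 255 252 233 217 212 211 211 211 211 211 211 211 211
```

```bash
python3 - <<'E'
from bar import *
from scipy.spatial.transform import Rotation as R
k=r.get_calibration("wrist");s=r.get_state();T=s["tcp_pos"];Rm=R.from_euler("xyz",s["eef_rot"],degrees=True).as_matrix()
print(T.round(4),s["eef_rot"].round(2))
for u in (297.3,349.7):print((1e3*(Rm.T@(np.r_[w2("",u,48.5,.074,k),.074]-T))).round(2))
E
```

```text
[0.5682 0.0706 0.0417] [-1.7994e+02  2.0000e-02 -8.6270e+01]
[110.04  -9.54 -32.37]
[110.03  11.04 -32.39]
```

>>> servo_tool([
  {"dx": -0.08, "dy": 0, "dz": 0, "spin": 0, "grip": 0},
  {"dx": -0.08, "dy": 0, "dz": 0, "spin": 0, "grip": 0},
  {"dx": -0.03, "dy": -0.7, "dz": 0, "spin": 0, "grip": 0},
  {"dx": 0.01, "dy": -1.3, "dz": 0, "spin": 0, "grip": 0},
  {"dx": 0.04, "dy": -1.8, "dz": 0, "spin": 0, "grip": 0},
  {"dx": 0.06, "dy": -2.2, "dz": 0, "spin": 0, "grip": 0},
  {"dx": 0.09, "dy": -2.6, "dz": 0, "spin": 0, "grip": 0},
  {"dx": 0.11, "dy": -2.95, "dz": 0, "spin": 0, "grip": 0},
  {"dx": 0.11, "dy": -2.95, "dz": 0, "spin": 0, "grip": 0},
  {"dx": 0.11, "dy": -2.95, "dz": 0, "spin": 0, "grip": 0},
])

```text
time_s: 21.82
tcp_pos: [0.569, 0.0407, 0.0411]
eef_rot: [-180.0, 0.0, -86.3]
contact_force: [0.2, -0.3, -2.4]
gripper_width: 0.0149
```

```bash
python3 - <<'E'
from bar import *
from scipy.spatial.transform import Rotation as R
k=r.get_calibration("wrist");s=r.get_state();T=s["tcp_pos"];Rm=R.from_euler("xyz",s["eef_rot"],degrees=True).as_matrix()
print(s["time_s"],T.round(4),s["eef_rot"].round(2),s["gripper_width"],s["contact_force"].round(1),s["moment"].round(2))
im=r.capture("wrist");cv2.imwrite("pics/w10.png",im)
tool=lambda u,v,zz:1e3*(Rm.T@(np.r_[w2("",u,v,zz,k),zz]-T))
for d in r.cut_out("spanner_s_grip","wrist")[:3]:print(d["p"],np.round(d["extent"]),tool(320,d["extent"][1],T[2]+.028).round(1))
print("screw",(Rm.T@(np.array([.5753,-.0506,.066])-T)*1e3).round(1))
E
```

```text
21.8167 [0.569  0.0407 0.0411] [-180.      0.    -86.31] 0.014945481330040731 [ 0.2 -0.3 -2.4] [0.05 0.07 0.03]
0.73 [274.  62. 368. 376.] [106.1  -0.6 -28. ]
0.66 [502. 222. 639. 384.] [ 38.7  -0.6 -28. ]
screw [ 91.5  -0.4 -24.9]
```

Fitted with no contact force: jaw at 91.1–91.5 mm, screw at 91.5 mm. Lower slightly, release and rise.

>>> servo_tool([
  {"dx": 0, "dy": 0, "dz": -0.1, "spin": 0, "grip": 0},
  {"dx": 0, "dy": 0, "dz": -0.1, "spin": 0, "grip": 30},
  {"dx": 0, "dy": 0, "dz": -0.1, "spin": 0, "grip": 35},
  {"dx": 0, "dy": 0, "dz": -0.1, "spin": 0, "grip": 35},
  {"dx": 0, "dy": 0, "dz": -0.1, "spin": 0, "grip": 35},
  {"dx": 0, "dy": 0, "dz": 1, "spin": 0, "grip": 35},
  {"dx": 0, "dy": 0, "dz": 4, "spin": 0, "grip": 35},
  {"dx": 0, "dy": 0, "dz": 8, "spin": 0, "grip": 35},
  {"dx": 0, "dy": 0, "dz": 12, "spin": 0, "grip": 35},
  {"dx": 0, "dy": 0, "dz": 14, "spin": 0, "grip": 35},
])

```text
time_s: 22.75
tcp_pos: [0.571, 0.0411, 0.1873]
eef_rot: [-179.6, 0.0, -86.2]
contact_force: [1.0, -0.4, 0.4]
gripper_width: 0.0308
```

```bash
python3 - <<'E'
from bar import *
from scipy.spatial.transform import Rotation as R
k=r.get_calibration("wrist");s=r.get_state();T=s["tcp_pos"]
print(s["time_s"],T.round(4),s["eef_rot"].round(2),s["gripper_width"])
im=r.capture("wrist");cv2.imwrite("pics/w11.png",im)
for d in r.cut_out("spanner_s_grip","wrist")[:3]:
    e=np.array(d["extent"]).astype(int);m=d["mask"];print(d["p"],e)
    if e[0]<330<e[2]:
        ys,xs=np.nonzero(m);P=np.array([w2("",u,v,.066,k) for u,v in zip(xs,ys)]);D=np.array([np.cos(np.radians(-86.25)),np.sin(np.radians(-86.25))]);t=(P-[.5753,-.0506])@D;n=(P-[.5753,-.0506])@[-D[1],D[0]]
        print("tip ahead of axis (15):",t.max()*1e3)
        for a in range(-120,20,15):
            q=n[abs(t*1e3-a)<3]
            if len(q):print(a,(q.min()*1e3).round(1),(q.max()*1e3).round(1),(500*(q.min()+q.max())).round(1))
E
```

```text
22.75 [0.571  0.0411 0.1873] [-1.7962e+02  4.0000e-02 -8.6230e+01] 0.030757336288674816
0.7 [440 128 586 277]
0.67 [300 101 347 311]
tip ahead of axis (15): 13.239542584337773
-120 -6.7 7.6 0.5
-105 -8.4 7.6 -0.4
-90 -7.4 6.6 -0.4
-75 -7.2 6.5 -0.3
-60 -7.1 7.4 0.2
-45 -7.8 6.4 -0.7
-30 -8.5 9.0 0.3
-15 -17.8 16.7 -0.6
0 -20.1 20.0 -0.1
15 -16.4 16.3 -0.1
```

The 22 mm spanner sits on the head (tip 13 mm ahead, axis within 0.6 mm). On to the 30 mm spanner.

>>> servo_tool([
  {"dx": 0.2, "dy": -4, "dz": 0, "spin": 0, "grip": 45},
  {"dx": 0.3, "dy": -8, "dz": 0, "spin": 0, "grip": 45},
  {"dx": 0.5, "dy": -12, "dz": 0, "spin": 0, "grip": 45},
  {"dx": 0.6, "dy": -16, "dz": 0, "spin": 0, "grip": 45},
  {"dx": 0.8, "dy": -20, "dz": 0, "spin": 0, "grip": 45},
  {"dx": 0.9, "dy": -24, "dz": 0, "spin": 0, "grip": 45},
  {"dx": 1, "dy": -28, "dz": 0, "spin": 0, "grip": 45},
  {"dx": 1.1, "dy": -32, "dz": 0, "spin": 0, "grip": 45},
  {"dx": 1.2, "dy": -36, "dz": 0, "spin": 0, "grip": 45},
  {"dx": 1.2, "dy": -37.2, "dz": 0, "spin": 0, "grip": 45},
])

```text
time_s: 23.68
tcp_pos: [0.5799, -0.3358, 0.1806]
eef_rot: [179.9, -0.0, -86.4]
contact_force: [-0.2, 0.0, 0.3]
gripper_width: 0.0393
```

```bash
python3 - <<'E'
from bar import *
k=r.get_calibration("wrist");s=r.get_state();T=s["tcp_pos"]
print(s["time_s"],T.round(4),s["eef_rot"].round(2),s["gripper_width"])
im=r.capture("wrist");cv2.imwrite("pics/w12.png",im)
for d in r.cut_out("spanner_l_grip","wrist")[:3]:
    e=np.array(d["extent"]).astype(int);m=d["mask"];print(d["p"],e)
    ys,xs=np.nonzero(m);P=np.array([w2("",u,v,.01,k) for u,v in zip(xs,ys)])
    print("tail",P[P[:,1].argmin()].round(4))
    for y in (-.44,-.43,-.42,-.41,-.40,-.39,-.38,-.37,-.36,-.35,-.34):
        q=P[abs(P[:,1]-y)<.0015]
        if len(q):print(y,(q[:,0].min()).round(4),q[:,0].max().round(4),q[:,0].mean().round(4))
E
```

```text
23.6833 [ 0.5799 -0.3358  0.1806] [ 1.7993e+02 -3.0000e-02 -8.6450e+01] 0.039348291408876454
0.73 [296  90 342 310]
tail [ 0.5846 -0.4566]
-0.44 0.5775 0.5994 0.5884
-0.43 0.5779 0.5988 0.5885
-0.42 0.5772 0.5963 0.5867
-0.41 0.5765 0.5958 0.5859
-0.4 0.5768 0.5943 0.5856
-0.39 0.5761 0.5958 0.586
-0.38 0.5754 0.5953 0.5854
-0.37 0.5738 0.5948 0.5843
-0.36 0.5741 0.5942 0.5841
-0.35 0.5734 0.5927 0.5828
-0.34 0.5718 0.5921 0.5826
```

>>> servo_tool([
  {"dx": 0.24, "dy": 0, "dz": -4, "spin": 0, "grip": 45},
  {"dx": 0.24, "dy": 0, "dz": -8, "spin": 0, "grip": 45},
  {"dx": 0.24, "dy": 0, "dz": -12, "spin": 0, "grip": 45},
  {"dx": 0.24, "dy": 0, "dz": -15.5, "spin": 0, "grip": 45},
  {"dx": 0.24, "dy": 0, "dz": -18, "spin": 0, "grip": 45},
  {"dx": 0.24, "dy": 0, "dz": -19.2, "spin": 0, "grip": 45},
  {"dx": 0.24, "dy": 0, "dz": -19.8, "spin": 0, "grip": 45},
  {"dx": 0.24, "dy": 0, "dz": -19.85, "spin": 0, "grip": 45},
  {"dx": 0.24, "dy": 0, "dz": -19.85, "spin": 0, "grip": 0},
  {"dx": 0.24, "dy": 0, "dz": -19.85, "spin": 0, "grip": 0},
], squeeze=60)

```text
time_s: 24.62
tcp_pos: [0.5848, -0.3313, -0.0153]
eef_rot: [-179.8, -0.1, -86.2]
contact_force: [0.4, -0.1, -0.1]
gripper_width: 0.0312
```

>>> servo_tool([
  {"dx": 0, "dy": 0, "dz": 0, "spin": 0, "grip": 0},
  {"dx": 0, "dy": 0, "dz": 0, "spin": 0, "grip": 0},
  {"dx": 0, "dy": 0, "dz": 0, "spin": 0, "grip": 0},
  {"dx": 0, "dy": 0, "dz": 0, "spin": 0, "grip": 0},
  {"dx": 0, "dy": 0, "dz": 0, "spin": 0, "grip": 0},
  {"dx": 0, "dy": 0, "dz": 0, "spin": 0, "grip": 0},
  {"dx": 0, "dy": 0, "dz": 0, "spin": 0, "grip": 0},
  {"dx": 0, "dy": 0, "dz": 0, "spin": 0, "grip": 0},
  {"dx": 0, "dy": 0, "dz": 0, "spin": 0, "grip": 0},
  {"dx": 0, "dy": 0, "dz": 0, "spin": 0, "grip": 0},
])

```text
time_s: 25.45
tcp_pos: [0.5829, -0.3313, -0.0159]
eef_rot: [-180.0, -0.0, -86.3]
contact_force: [-5.1, 1.1, 8.1]
gripper_width: 0.019
```

Gripped (19 mm for a 20 mm handle). Lift, align to the nut's flats (tool yaw -94.1°), and stop 45 mm short of the nut.

>>> servo_tool([
  {"dx": 0, "dy": 0, "dz": 1, "spin": 0, "grip": 0},
  {"dx": 0, "dy": 0, "dz": 2.5, "spin": -0.03, "grip": 0},
  {"dx": -0.3, "dy": 1.5, "dz": 4, "spin": -0.06, "grip": 0},
  {"dx": -0.7, "dy": 4.5, "dz": 5, "spin": -0.1, "grip": 0},
  {"dx": -1.1, "dy": 7.5, "dz": 5, "spin": -0.136, "grip": 0},
  {"dx": -1.5, "dy": 10.5, "dz": 5, "spin": -0.136, "grip": 0},
  {"dx": -1.87, "dy": 12.6, "dz": 5, "spin": -0.136, "grip": 0},
  {"dx": -1.87, "dy": 12.6, "dz": 5, "spin": -0.136, "grip": 0},
  {"dx": -1.87, "dy": 12.6, "dz": 5, "spin": -0.136, "grip": 0},
  {"dx": -1.87, "dy": 12.6, "dz": 5, "spin": -0.136, "grip": 0},
])

```text
time_s: 26.28
tcp_pos: [0.5652, -0.205, 0.0331]
eef_rot: [-179.9, 0.0, -94.0]
contact_force: [-0.2, 0.7, -4.8]
gripper_width: 0.0184
```

```bash
python3 - <<'E'
from bar import *
from scipy.spatial.transform import Rotation as R
k=r.get_calibration("wrist");s=r.get_state();T=s["tcp_pos"]
print(s["time_s"],T.round(4),s["eef_rot"].round(2),s["gripper_width"],s["contact_force"].round(1))
im=r.capture("wrist");Rm=R.from_euler("xyz",s["eef_rot"],degrees=True).as_matrix()
tool=lambda u,v,zz:1e3*(Rm.T@(np.r_[w2("",u,v,zz,k),zz]-T))
for d in r.cut_out("spanner_l_grip","wrist")[:3]:
    e=np.array(d["extent"]).astype(int);print(d["p"],e)
    if e[0]<320<e[2]:
      for v in range(e[1]+3,270,20):
        q=np.nonzero(d["mask"][v])[0]
        if len(q):a,b=tool(q.min(),v,T[2]+.026),tool(q.max()+1,v,T[2]+.026);print(v,a.round(1)[:2],b.round(1)[:2])
q=r.capture("side");cv2.imwrite("pics/s13.png",q)
c=r.capture("scene");cv2.imwrite("pics/c13.png",c)
for n in ("side","scene"):
  for d in r.cut_out("spanner_l_grip",n)[:2]:print(n,d["p"],np.round(d["extent"]))
  print(proj(n,[[.5753,-.0506,.0445],[T[0]+.0078,T[1]+.109,T[2]+.0264]]).round(1).tolist())
E
```

```text
26.2833 [ 0.5652 -0.205   0.0331] [-1.7994e+02  1.0000e-02 -9.4040e+01] 0.018396655996892455 [-0.2  0.7 -4.8]
0.77 [292   4 344 372]
7 [126.1  -3.7] [126.1   1.4]
27 [119.1 -10.6] [119.1   8.3]
47 [111.9 -11.2] [111.9   8.8]
67 [104.5 -11. ] [104.5   9. ]
87 [ 96.9 -11.1] [96.9  8.7]
107 [ 89.  -10.9] [89.   8.9]
127 [ 80.8 -11. ] [80.8  9. ]
147 [ 72.4 -10.8] [72.4  9.2]
167 [ 63.7 -10.9] [63.7  8.9]
187 [ 54.7 -11.1] [54.7  9. ]
207 [ 45.4 -10.8] [45.4  9.2]
227 [ 35.8 -10.5] [35.8  9.4]
247 [ 25.8 -10.7] [25.8  9.1]
267 [ 15.5 -10.4] [15.5  9.2]
side 0.83 [301. 164. 325. 205.]
[[305.1, 212.8], [309.7, 196.9]]
scene 0.67 [237. 194. 278. 238.]
[[276.5, 243.2], [264.0, 226.5]]
```

Handle is level and straight in the grip. Lower to nut height and slide in.

>>> servo_tool([
  {"dx": -0.08, "dy": 0, "dz": -0.7, "spin": 0, "grip": 0},
  {"dx": -0.08, "dy": 0, "dz": -1.3, "spin": 0, "grip": 0},
  {"dx": -0.08, "dy": 0, "dz": -1.3, "spin": 0, "grip": 0},
  {"dx": -0.03, "dy": 0.7, "dz": -1.3, "spin": 0, "grip": 0},
  {"dx": 0.02, "dy": 1.4, "dz": -1.3, "spin": 0, "grip": 0},
  {"dx": 0.06, "dy": 2, "dz": -1.3, "spin": 0, "grip": 0},
  {"dx": 0.09, "dy": 2.4, "dz": -1.3, "spin": 0, "grip": 0},
  {"dx": 0.11, "dy": 2.7, "dz": -1.3, "spin": 0, "grip": 0},
  {"dx": 0.13, "dy": 3, "dz": -1.3, "spin": 0, "grip": 0},
  {"dx": 0.13, "dy": 3, "dz": -1.3, "spin": 0, "grip": 0},
])

```text
time_s: 27.42
tcp_pos: [0.5661, -0.1744, 0.0197]
eef_rot: [-180.0, 0.0, -94.0]
contact_force: [-0.2, -0.0, -4.3]
gripper_width: 0.0188
```

>>> servo_tool([
  {"dx": 0.03, "dy": 0.2, "dz": 0, "spin": 0, "grip": 0},
  {"dx": 0.05, "dy": 0.4, "dz": 0, "spin": 0, "grip": 0},
  {"dx": 0.07, "dy": 0.6, "dz": 0, "spin": 0, "grip": 0},
  {"dx": 0.09, "dy": 0.8, "dz": 0, "spin": 0, "grip": 0},
  {"dx": 0.1, "dy": 1, "dz": 0, "spin": 0, "grip": 0},
  {"dx": 0.12, "dy": 1.2, "dz": 0, "spin": 0, "grip": 0},
  {"dx": 0.13, "dy": 1.35, "dz": 0, "spin": 0, "grip": 0},
  {"dx": 0.14, "dy": 1.5, "dz": 0, "spin": 0, "grip": 0},
  {"dx": 0.14, "dy": 1.5, "dz": 0, "spin": 0, "grip": 0},
  {"dx": 0.14, "dy": 1.5, "dz": 0, "spin": 0, "grip": 0},
])

```text
time_s: 28.25
tcp_pos: [0.5674, -0.16, 0.0196]
eef_rot: [180.0, -0.0, -94.1]
contact_force: [-0.4, 0.4, -4.8]
gripper_width: 0.0187
```

Seated with no force. Swing clockwise 30° about the nut's axis.

>>> servo_tool([
  {"dx": -0.57, "dy": 0.05, "dz": 0, "spin": -0.0524, "grip": 0},
  {"dx": -1.14, "dy": 0.14, "dz": 0, "spin": -0.1047, "grip": 0},
  {"dx": -1.7, "dy": 0.25, "dz": 0, "spin": -0.1571, "grip": 0},
  {"dx": -2.26, "dy": 0.39, "dz": 0, "spin": -0.2094, "grip": 0},
  {"dx": -2.8, "dy": 0.57, "dz": 0, "spin": -0.2618, "grip": 0},
  {"dx": -3.34, "dy": 0.77, "dz": 0, "spin": -0.3142, "grip": 0},
  {"dx": -3.87, "dy": 0.99, "dz": 0, "spin": -0.3665, "grip": 0},
  {"dx": -4.38, "dy": 1.25, "dz": 0, "spin": -0.4189, "grip": 0},
  {"dx": -4.88, "dy": 1.53, "dz": 0, "spin": -0.4712, "grip": 0},
  {"dx": -5.36, "dy": 1.84, "dz": 0, "spin": -0.5236, "grip": 0},
])

```text
time_s: 29.08
tcp_pos: [0.5142, -0.1417, 0.0199]
eef_rot: [-179.9, 0.0, -124.2]
contact_force: [0.7, -0.8, -4.8]
gripper_width: 0.0188
```

```bash
python3 - <<'E'
from h import *
s=r.get_state();T=s["tcp_pos"];v=T[:2]-[.5749,-.0506]
print(s["time_s"],T.round(4),s["eef_rot"].round(2),s["gripper_width"],s["contact_force"].round(1),s["moment"].round(2),np.hypot(*v),np.degrees(np.arctan2(v[1],v[0])),s["joints"].round(0))
a=r.capture("side");b=r.capture("scene");z=lambda a:cv2.resize(a,(400,300),interpolation=cv2.INTER_CUBIC)
u,w=proj("side",[[.55,-.03,.05]])[0].astype(int);u2,w2_=proj("scene",[[.55,-.03,.05]])[0].astype(int)
cv2.imwrite("pics/q14.png",np.hstack([z(a[w-60:w+60,u-80:u+80]),z(b[w2_-60:w2_+60,u2-80:u2+80])]))
E
```

```text
29.0833 [ 0.5142 -0.1417  0.0199] [-1.7994e+02  3.0000e-02 -1.2421e+02] 0.01882804078869838 [ 0.7 -0.8 -4.8] [-0.22 -0.42  0.02] 0.10951200047104205 -123.68850780545806 [  6.  19. -30.   0. -41. -40.]
```

>>> servo_tool([
  {"dx": -0.24, "dy": 0.16, "dz": 0, "spin": -0.0262, "grip": 0},
  {"dx": -0.47, "dy": 0.33, "dz": 0, "spin": -0.0524, "grip": 0},
  {"dx": -0.69, "dy": 0.51, "dz": 0, "spin": -0.0785, "grip": 0},
  {"dx": -0.92, "dy": 0.69, "dz": 0, "spin": -0.1047, "grip": 0},
  {"dx": -1.13, "dy": 0.88, "dz": 0, "spin": -0.1309, "grip": 0},
  {"dx": -1.35, "dy": 1.07, "dz": 0, "spin": -0.1571, "grip": 0},
  {"dx": -1.56, "dy": 1.27, "dz": 0, "spin": -0.1833, "grip": 0},
  {"dx": -1.76, "dy": 1.47, "dz": 0, "spin": -0.2094, "grip": 0},
  {"dx": -1.95, "dy": 1.68, "dz": 0, "spin": -0.2356, "grip": 0},
  {"dx": -2.15, "dy": 1.89, "dz": 0, "spin": -0.2618, "grip": 0},
])

```text
time_s: 30.02
tcp_pos: [0.4928, -0.123, 0.0197]
eef_rot: [-180.0, 0.0, -139.0]
contact_force: [2.4, -1.8, -4.7]
gripper_width: 0.0188
```

>>> servo_tool([
  {"dx": -0.12, "dy": 0.15, "dz": 0, "spin": -0.0175, "grip": 0},
  {"dx": -0.24, "dy": 0.29, "dz": 0, "spin": -0.0349, "grip": 0},
  {"dx": -0.37, "dy": 0.44, "dz": 0, "spin": -0.0524, "grip": 0},
  {"dx": -0.54, "dy": 0.67, "dz": 0, "spin": -0.0785, "grip": 0},
  {"dx": -0.71, "dy": 0.9, "dz": 0, "spin": -0.1047, "grip": 0},
  {"dx": -0.87, "dy": 1.14, "dz": 0, "spin": -0.1309, "grip": 0},
  {"dx": -1.02, "dy": 1.38, "dz": 0, "spin": -0.1571, "grip": 0},
  {"dx": -1.17, "dy": 1.63, "dz": 0, "spin": -0.1833, "grip": 0},
  {"dx": -1.17, "dy": 1.63, "dz": 0, "spin": -0.1833, "grip": 0},
  {"dx": -1.17, "dy": 1.63, "dz": 0, "spin": -0.1833, "grip": 0},
])

```text
time_s: 30.85
tcp_pos: [0.4808, -0.1064, 0.0197]
eef_rot: [-180.0, 0.0, -149.5]
contact_force: [1.1, -2.2, -4.0]
gripper_width: 0.0184
```

```bash
python3 - <<'E'
from h import *
s=r.get_state();T=s["tcp_pos"];v=T[:2]-[.5749,-.0506];a=np.arctan2(v[1],v[0])
print(s["time_s"],T.round(4),s["eef_rot"].round(2),s["contact_force"].round(1),s["moment"].round(2),np.hypot(*v),np.degrees(a),"tang",s["contact_force"][:2]@[-np.sin(a),np.cos(a)],"rad",s["contact_force"][:2]@[np.cos(a),np.sin(a)])
E
```

```text
30.85 [ 0.4808 -0.1064  0.0197] [-1.7999e+02  2.0000e-02 -1.4950e+02] [ 1.1 -2.2 -4. ] [-0.43 -0.57 -0.13] 0.10937913045109883 -149.30937149769147 tang 2.4887634541568495 rad 0.19824332269759837
```

>>> servo_tool([
  {"dx": -0.09, "dy": 0.17, "dz": 0, "spin": -0.0175, "grip": 0},
  {"dx": -0.19, "dy": 0.33, "dz": 0, "spin": -0.0349, "grip": 0},
  {"dx": -0.28, "dy": 0.5, "dz": 0, "spin": -0.0524, "grip": 0},
  {"dx": -0.37, "dy": 0.67, "dz": 0, "spin": -0.0698, "grip": 0},
  {"dx": -0.45, "dy": 0.84, "dz": 0, "spin": -0.0873, "grip": 0},
  {"dx": -0.53, "dy": 1.02, "dz": 0, "spin": -0.1047, "grip": 0},
  {"dx": -0.61, "dy": 1.19, "dz": 0, "spin": -0.1222, "grip": 0},
  {"dx": -0.61, "dy": 1.19, "dz": 0, "spin": -0.1222, "grip": 0},
  {"dx": -0.61, "dy": 1.19, "dz": 0, "spin": -0.1222, "grip": 0},
  {"dx": -0.61, "dy": 1.19, "dz": 0, "spin": -0.1222, "grip": 0},
])

```text
time_s: 31.68
tcp_pos: [0.4747, -0.0945, 0.0196]
eef_rot: [-180.0, 0.0, -156.5]
contact_force: [3.3, -0.8, -4.8]
gripper_width: 0.0187
```

>>> servo_tool([
  {"dx": -0.07, "dy": 0.17, "dz": 0, "spin": -0.0175, "grip": 0},
  {"dx": -0.15, "dy": 0.35, "dz": 0, "spin": -0.0349, "grip": 0},
  {"dx": -0.22, "dy": 0.53, "dz": 0, "spin": -0.0524, "grip": 0},
  {"dx": -0.28, "dy": 0.71, "dz": 0, "spin": -0.0698, "grip": 0},
  {"dx": -0.34, "dy": 0.89, "dz": 0, "spin": -0.0873, "grip": 0},
  {"dx": -0.4, "dy": 1.07, "dz": 0, "spin": -0.1047, "grip": 0},
  {"dx": -0.4, "dy": 1.07, "dz": 0, "spin": -0.1047, "grip": 0},
  {"dx": -0.4, "dy": 1.07, "dz": 0, "spin": -0.1047, "grip": 0},
  {"dx": -0.4, "dy": 1.07, "dz": 0, "spin": -0.1047, "grip": 0},
  {"dx": -0.4, "dy": 1.07, "dz": 0, "spin": -0.1047, "grip": 0},
])

```text
time_s: 32.52
tcp_pos: [0.4707, -0.0838, 0.0196]
eef_rot: [-180.0, 0.0, -162.6]
contact_force: [4.1, -1.3, -4.8]
gripper_width: 0.0187
```

```bash
python3 - <<'E'
from h import *
s=r.get_state();T=s["tcp_pos"];v=T[:2]-[.5749,-.0506];a=np.arctan2(v[1],v[0])
print(s["time_s"],T.round(4),s["eef_rot"].round(2),s["contact_force"].round(1),s["moment"].round(2),np.hypot(*v),np.degrees(a),"tang",s["contact_force"][:2]@[-np.sin(a),np.cos(a)],"rad",s["contact_force"][:2]@[np.cos(a),np.sin(a)])
a=r.capture("side");b=r.capture("scene");z=lambda a:cv2.resize(a,(400,300),interpolation=cv2.INTER_CUBIC)
u,w=proj("side",[[.56,0.0,.05]])[0].astype(int);u2,w2_=proj("scene",[[.56,0.0,.05]])[0].astype(int)
cv2.imwrite("pics/q15.png",np.hstack([z(a[w-45:w+45,u-60:u+60]),z(b[w2_-45:w2_+45,u2-60:u2+60])]))
E
```

```text
32.5167 [ 0.4707 -0.0838  0.0196] [-1.8000e+02  2.0000e-02 -1.6256e+02] [ 4.1 -1.3 -4.8] [-0.2  -1.71 -0.11] 0.10940748555670635 -162.3212435270834 tang 2.5235792261400105 rad -3.529258053867534
```

>>> servo_tool([
  {"dx": -0.06, "dy": 0.18, "dz": 0, "spin": -0.0175, "grip": 0},
  {"dx": -0.11, "dy": 0.37, "dz": 0, "spin": -0.0349, "grip": 0},
  {"dx": -0.16, "dy": 0.55, "dz": 0, "spin": -0.0524, "grip": 0},
  {"dx": -0.21, "dy": 0.74, "dz": 0, "spin": -0.0698, "grip": 0},
  {"dx": -0.25, "dy": 0.92, "dz": 0, "spin": -0.0873, "grip": 0},
  {"dx": -0.29, "dy": 1.11, "dz": 0, "spin": -0.1047, "grip": 0},
  {"dx": -0.29, "dy": 1.11, "dz": 0, "spin": -0.1047, "grip": 0},
  {"dx": -0.29, "dy": 1.11, "dz": 0, "spin": -0.1047, "grip": 0},
  {"dx": -0.29, "dy": 1.11, "dz": 0, "spin": -0.1047, "grip": 0},
  {"dx": -0.29, "dy": 1.11, "dz": 0, "spin": -0.1047, "grip": 0},
])

```text
time_s: 33.45
tcp_pos: [0.4678, -0.0728, 0.0196]
eef_rot: [-180.0, 0.0, -168.6]
contact_force: [4.8, -0.8, -3.1]
gripper_width: 0.0188
```

```bash
python3 - <<'E'
from h import *
a=r.capture("side");b=r.capture("scene");z=lambda a:cv2.resize(a,(400,300),interpolation=cv2.INTER_CUBIC)
P=[[.55,0.0,.05]]
u,w=proj("side",P)[0].astype(int);u2,w2_=proj("scene",P)[0].astype(int)
t=np.hstack([z(a[w-45:w+45,u-60:u+60]),z(b[w2_-45:w2_+45,u2-60:u2+60])])
cv2.imwrite("pics/q16.png",np.vstack([cv2.imread("pics/q14.png"),t]))
E
```

```text
(no output)
```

View pics/q16.png

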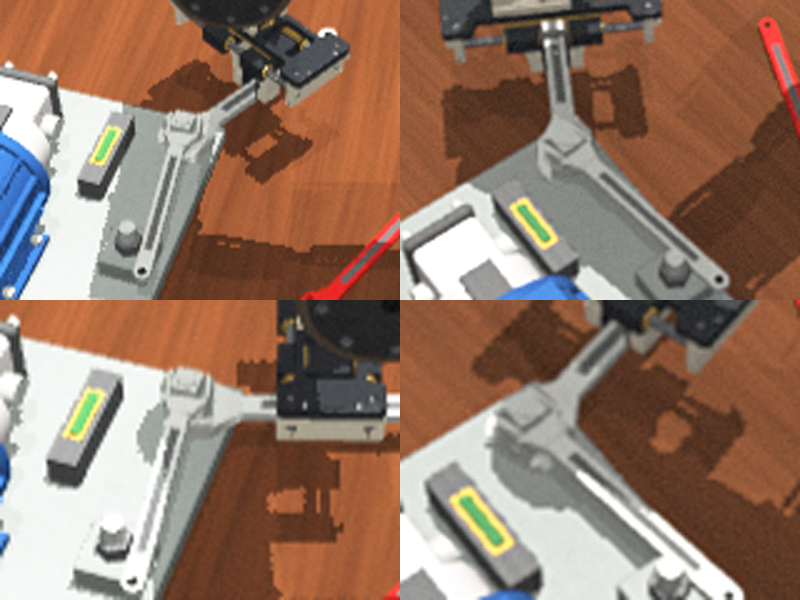

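Both spanners are in place: the 22 mm handle lies on the boss by the anchor nut, and the 30 mm is on the nut. Play in both jaws adds up to about 12°, so I'll keep turning until the torque rises.

>>> servo_tool([
  {"dx": -0.04, "dy": 0.19, "dz": 0, "spin": -0.0175, "grip": 0},
  {"dx": -0.07, "dy": 0.38, "dz": 0, "spin": -0.0349, "grip": 0},
  {"dx": -0.1, "dy": 0.57, "dz": 0, "spin": -0.0524, "grip": 0},
  {"dx": -0.13, "dy": 0.75, "dz": 0, "spin": -0.0698, "grip": 0},
  {"dx": -0.14, "dy": 0.85, "dz": 0, "spin": -0.0785, "grip": 0},
  {"dx": -0.15, "dy": 0.94, "dz": 0, "spin": -0.0873, "grip": 0},
  {"dx": -0.16, "dy": 1.04, "dz": 0, "spin": -0.096, "grip": 0},
  {"dx": -0.17, "dy": 1.13, "dz": 0, "spin": -0.1047, "grip": 0},
  {"dx": -0.17, "dy": 1.13, "dz": 0, "spin": -0.1047, "grip": 0},
  {"dx": -0.17, "dy": 1.13, "dz": 0, "spin": -0.1047, "grip": 0},
])

```text
time_s: 34.38
tcp_pos: [0.4658, -0.0618, 0.0196]
eef_rot: [-180.0, -0.0, -174.5]
contact_force: [5.2, -3.6, -4.4]
gripper_width: 0.0187
```

```bash
python3 - <<'E'
from h import *
s=r.get_state();T=s["tcp_pos"];v=T[:2]-[.5749,-.0506];a=np.arctan2(v[1],v[0])
print(s["time_s"],T.round(4),s["eef_rot"].round(2),s["contact_force"].round(1),s["moment"].round(2),np.hypot(*v),np.degrees(a),"tang",s["contact_force"][:2]@[-np.sin(a),np.cos(a)],"rad",s["contact_force"][:2]@[np.cos(a),np.sin(a)],s["joints"].round(0))
E
```

```text
34.3833 [ 0.4658 -0.0618  0.0196] [-1.7998e+02 -1.0000e-02 -1.7454e+02] [ 5.2 -3.6 -4.4] [-1.1  -1.85 -0.06] 0.10969858408555787 -174.13174750683228 tang 4.069117764881902 rad -4.802293505519635 [  17.   14.  -38.    0.  -38. -101.]
```

>>> servo_tool([
  {"dx": -0.01, "dy": 0.1, "dz": 0, "spin": -0.0087, "grip": 0},
  {"dx": -0.02, "dy": 0.19, "dz": 0, "spin": -0.0175, "grip": 0},
  {"dx": -0.03, "dy": 0.29, "dz": 0, "spin": -0.0262, "grip": 0},
  {"dx": -0.03, "dy": 0.38, "dz": 0, "spin": -0.0349, "grip": 0},
  {"dx": -0.04, "dy": 0.48, "dz": 0, "spin": -0.0436, "grip": 0},
  {"dx": -0.04, "dy": 0.57, "dz": 0, "spin": -0.0524, "grip": 0},
  {"dx": -0.04, "dy": 0.57, "dz": 0, "spin": -0.0524, "grip": 0},
  {"dx": -0.04, "dy": 0.57, "dz": 0, "spin": -0.0524, "grip": 0},
  {"dx": -0.04, "dy": 0.57, "dz": 0, "spin": -0.0524, "grip": 0},
  {"dx": -0.04, "dy": 0.57, "dz": 0, "spin": -0.0524, "grip": 0},
])

```text
time_s: 35.22
tcp_pos: [0.465, -0.0565, 0.0195]
eef_rot: [-180.0, -0.1, -177.5]
contact_force: [3.4, -4.7, -5.2]
gripper_width: 0.0186
```

```bash
python3 - <<'E'
from h import *
s=r.get_state();T=s["tcp_pos"];v=T[:2]-[.5749,-.0506];a=np.arctan2(v[1],v[0])
print(s["time_s"],T.round(4),s["eef_rot"].round(2),s["contact_force"].round(1),s["moment"].round(2),np.hypot(*v),np.degrees(a),"tang",s["contact_force"][:2]@[-np.sin(a),np.cos(a)],"rad",s["contact_force"][:2]@[np.cos(a),np.sin(a)],s["joints"].round(0))
for c in("scene","side"):
    im=r.capture(c);cv2.imwrite(f"pics/{c}17.png",im)
    for d in r.cut_out("spanner_s_grip",c)[:4]:
        ys,xs=np.nonzero(d["mask"]);P=np.array([w2(c,u,v,.067) for u,v in zip(xs,ys)])-[.5749,-.0506]
        t=np.hypot(*P.T);q=P[(t>.09)&(t<.14)];print(c,round(d["p"],2),np.round(d["extent"]),len(q),np.degrees(np.arctan2(*q.mean(0)[::-1])) if len(q) else "")
E
```

```text
35.2167 [ 0.465  -0.0565  0.0195] [-1.7995e+02 -6.0000e-02 -1.7754e+02] [ 3.4 -4.7 -5.2] [-1.7  -1.7  -0.01] 0.11009044422028443 -176.94688855841872 tang 4.903045970291211 rad -3.1546023691739613 [  17.   14.  -38.    0.  -38. -105.]
scene 0.86 [355. 189. 388. 261.] 0 
scene 0.6 [267. 232. 342. 297.] 181 90.69327701294952Traceback (most recent call last):
  File "<stdin>", line 7, in <module>
  File "h.py", line 4, in w2
    k=cal or r.get_calibration(c);E=k["extrinsics"]
             ~~~~~~~~~~~~~~~~~^^^
ValueError: time passes only in moves, steps and waits
```

>>> servo_tool([
  {"dx": 0, "dy": 0.1, "dz": 0, "spin": -0.0087, "grip": 0},
  {"dx": -0.01, "dy": 0.19, "dz": 0, "spin": -0.0175, "grip": 0},
  {"dx": -0.01, "dy": 0.29, "dz": 0, "spin": -0.0262, "grip": 0},
  {"dx": -0.01, "dy": 0.38, "dz": 0, "spin": -0.0349, "grip": 0},
  {"dx": -0.01, "dy": 0.48, "dz": 0, "spin": -0.0436, "grip": 0},
  {"dx": -0.01, "dy": 0.58, "dz": 0, "spin": -0.0524, "grip": 0},
  {"dx": -0.01, "dy": 0.67, "dz": 0, "spin": -0.0611, "grip": 0},
  {"dx": -0.01, "dy": 0.77, "dz": 0, "spin": -0.0698, "grip": 0},
  {"dx": -0.01, "dy": 0.77, "dz": 0, "spin": -0.0698, "grip": 0},
  {"dx": -0.01, "dy": 0.77, "dz": 0, "spin": -0.0698, "grip": 0},
])

```text
time_s: 36.15
tcp_pos: [0.465, -0.0491, 0.0196]
eef_rot: [-179.9, -0.1, 178.5]
contact_force: [6.7, -7.5, -4.9]
gripper_width: 0.0183
```

```bash
cat > chk.py <<'E'
from h import *
s=r.get_state();T=s["tcp_pos"];v=T[:2]-[.5749,-.0506];a=np.arctan2(v[1],v[0])
print(s["time_s"],T.round(4),s["eef_rot"].round(2),s["contact_force"].round(1),s["moment"].round(2),np.hypot(*v).round(4),np.degrees(a).round(2),"tang",s["contact_force"][:2]@[-np.sin(a),np.cos(a)],"rad",s["contact_force"][:2]@[np.cos(a),np.sin(a)])
E
python3 chk.py; python3 - <<'E'
from h import *
from scipy.spatial.transform import Rotation as R
k=r.get_calibration("wrist");s=r.get_state();T=s["tcp_pos"];im=r.capture("wrist");Rm=R.from_euler("xyz",s["eef_rot"],degrees=True).as_matrix()
tool=lambda u,v,zz:1e3*(Rm.T@(np.r_[w2("",u,v,zz,k),zz]-T))
for d in r.cut_out("spanner_l_grip","wrist")[:3]:
    e=np.array(d["extent"]).astype(int);print(d["p"],e)
    if e[0]<320<e[2]:
      for v in range(e[1]+3,270,40):
        q=np.nonzero(d["mask"][v])[0]
        if len(q):x,y=tool(q.min(),v,T[2]+.026),tool(q.max()+1,v,T[2]+.026);print(v,x.round(1)[:2],y.round(1)[:2])
E
```

```text
36.15 [ 0.465  -0.0491  0.0196] [-1.7992e+02 -5.0000e-02  1.7847e+02] [ 6.7 -7.5 -4.9] [-3.05 -2.12  0.08] 0.1099 179.23 tang 7.428321362522652 rad -6.769598711754098
0.74 [291   5 341 376]
8 [125.5  -5. ] [125.5   3.4]
48 [111.3 -10.5] [111.2   9.2]
88 [ 96.1 -10.4] [96.1  9.4]
128 [ 80.1 -10.4] [80.1  9.7]
168 [ 62.9 -10.3] [62.9  9.6]
208 [ 44.6 -10.2] [44.6  9.9]
248 [25.  -9.6] [25.  10.2]
```

```bash
cat > sang.py <<'E'
from h import *
for c in("scene","side"):
    k=r.get_calibration(c);im=r.capture(c);cv2.imwrite(f"pics/{c}_n.png",im)
    for d in r.cut_out("spanner_s_grip",c)[:4]:
        ys,xs=np.nonzero(d["mask"]);P=np.array([w2(c,u,v,.067,k) for u,v in zip(xs,ys)])-[.5749,-.0506]
        t=np.hypot(*P.T);q=P[(t>.06)&(t<.19)]
        if len(q)>50:
            cc=q.mean(0);ev=np.linalg.svd(q-cc,full_matrices=False)[2][0];print(c,round(d["p"],2),np.round(d["extent"]),len(q),"dir from axis",np.degrees(np.arctan2(cc[1],cc[0])).round(2),"axis",np.degrees(np.arctan2(ev[1],ev[0])).round(2)%180)
E
python3 sang.py; python3 - <<'E'
# wire: compare handle line at the first moment (c13) and now by brightness profile near the tail
import sys;sys.path.insert(0,'.')
from h import *
k=r.get_calibration("scene")
for f in ("pics/c13.png","pics/scene17.png","pics/scene_n.png"):
    im=cv2.imread(""+f).min(2)
    for rad in (.11,.125,.19):
        A=np.radians(np.arange(82,102,1.));P=np.c_[.5749+rad*np.cos(A),-.0506+rad*np.sin(A),np.full(len(A),.067)]
        p=proj("",P,k).astype(np.float32);print(f[5:],rad,cv2.remap(im,p[:,:1],p[:,1:],cv2.INTER_LINEAR).ravel().tolist())
E
```

```text
scene 0.96 [269. 230. 341. 298.] 418 dir from axis 90.94 axis 92.21
scene 0.34 [165. 234. 376. 433.] 4970 dir from axis 38.51 axis 127.75999999999999
side 0.92 [283. 207. 311. 268.] 260 dir from axis 92.04 axis 92.44
c13.png 0.11 [128, 119, 117, 113, 112, 110, 111, 128, 160, 162, 128, 93, 94, 119, 159, 150, 110, 56, 31, 33]
c13.png 0.125 [134, 134, 125, 116, 114, 115, 111, 113, 144, 161, 136, 97, 94, 129, 166, 140, 78, 36, 35, 34]
c13.png 0.19 [103, 103, 101, 100, 89, 95, 99, 110, 108, 226, 253, 135, 102, 242, 214, 57, 52, 58, 55, 59]
scene17.png 0.11 [118, 117, 114, 110, 112, 146, 233, 255, 236, 182, 156, 171, 219, 219, 155, 84, 28, 34, 35, 34]
scene17.png 0.125 [126, 117, 116, 116, 111, 114, 181, 251, 255, 200, 159, 193, 246, 251, 183, 66, 28, 34, 36, 34]
scene17.png 0.19 [101, 103, 99, 94, 95, 97, 97, 139, 251, 195, 69, 194, 248, 106, 33, 31, 34, 35, 41, 32]
scene_n.png 0.11 [119, 115, 117, 112, 113, 147, 234, 255, 236, 182, 160, 178, 227, 214, 144, 79, 33, 34, 37, 34]
scene_n.png 0.125 [128, 121, 114, 116, 110, 121, 198, 254, 251, 195, 156, 194, 246, 251, 182, 68, 29, 37, 35, 36]
scene_n.png 0.19 [101, 103, 101, 95, 92, 101, 94, 144, 252, 196, 69, 202, 246, 102, 32, 35, 34, 39, 37, 39]
```

>>> servo_tool([
  {"dx": 0, "dy": 0.1, "dz": 0, "spin": -0.0087, "grip": 0},
  {"dx": 0.01, "dy": 0.19, "dz": 0, "spin": -0.0175, "grip": 0},
  {"dx": 0.01, "dy": 0.29, "dz": 0, "spin": -0.0262, "grip": 0},
  {"dx": 0.02, "dy": 0.38, "dz": 0, "spin": -0.0349, "grip": 0},
  {"dx": 0.02, "dy": 0.48, "dz": 0, "spin": -0.0436, "grip": 0},
  {"dx": 0.03, "dy": 0.57, "dz": 0, "spin": -0.0524, "grip": 0},
  {"dx": 0.04, "dy": 0.67, "dz": 0, "spin": -0.0611, "grip": 0},
  {"dx": 0.05, "dy": 0.77, "dz": 0, "spin": -0.0698, "grip": 0},
  {"dx": 0.05, "dy": 0.77, "dz": 0, "spin": -0.0698, "grip": 0},
  {"dx": 0.05, "dy": 0.77, "dz": 0, "spin": -0.0698, "grip": 0},
])

```text
time_s: 37.28
tcp_pos: [0.465, -0.0417, 0.0194]
eef_rot: [-179.9, -0.1, 174.5]
contact_force: [4.9, -8.7, -4.5]
gripper_width: 0.0186
```

```bash
python3 chk.py; python3 sang.py
```

```text
37.2833 [ 0.465  -0.0417  0.0194] [-1.7989e+02 -9.0000e-02  1.7447e+02] [ 4.9 -8.7 -4.5] [-3.35 -2.    0.09] 0.1102 175.38 tang 8.314277615701643 rad -5.600786106821361
scene 0.73 [267. 233. 343. 299.] 421 dir from axis 90.76 axis 91.92
scene 0.4 [162. 233. 375. 436.] 5096 dir from axis 38.37 axis 127.59
side 0.89 [283. 207. 311. 273.] 274 dir from axis 92.02 axis 92.64
```

The 22 mm spanner is steady against the anchor nut and the torque has ramped from ~0.2 to ~0.9 N m since about 78°, like a springy stop. So the nut is at its stop. Back off and watch the force fall.

>>> servo_tool([
  {"dx": -0.03, "dy": -0.38, "dz": 0, "spin": 0.0349, "grip": 0},
  {"dx": -0.05, "dy": -0.77, "dz": 0, "spin": 0.0698, "grip": 0},
  {"dx": -0.05, "dy": -1.15, "dz": 0, "spin": 0.1047, "grip": 0},
  {"dx": -0.04, "dy": -1.54, "dz": 0, "spin": 0.1396, "grip": 0},
  {"dx": -0.04, "dy": -1.54, "dz": 0, "spin": 0.1396, "grip": 0},
  {"dx": -0.04, "dy": -1.54, "dz": 0, "spin": 0.1396, "grip": 0},
  {"dx": -0.04, "dy": -1.54, "dz": 0, "spin": 0.1396, "grip": 0},
  {"dx": -0.04, "dy": -1.54, "dz": 0, "spin": 0.1396, "grip": 0},
  {"dx": -0.04, "dy": -1.54, "dz": 0, "spin": 0.1396, "grip": 0},
  {"dx": -0.04, "dy": -1.54, "dz": 0, "spin": 0.1396, "grip": 0},
])

```text
time_s: 38.32
tcp_pos: [0.4649, -0.0558, 0.0194]
eef_rot: [-180.0, -0.1, -177.6]
contact_force: [1.6, -1.7, -4.2]
gripper_width: 0.0183
```

```bash
python3 chk.py; python3 sang.py
```

```text
38.3167 [ 0.4649 -0.0558  0.0194] [-1.7999e+02 -5.0000e-02 -1.7759e+02] [ 1.6 -1.7 -4.2] [-0.65 -0.78 -0.07] 0.1101 -177.3 tang 1.7881949425790755 rad -1.5606039599815789
scene 0.77 [269. 235. 343. 299.] 474 dir from axis 91.01 axis 92.56
side 0.56 [281. 204. 314. 270.] 306 dir from axis 92.15 axis 92.8
side 0.47 [262. 204. 284. 236.] 395 dir from axis 42.67 axis 88.69
```

Unloading shows the expected hysteresis: twice the thread friction about an elastic stop. Back off into the jaw's free play.

>>> servo_tool([
  {"dx": 0.02, "dy": -0.29, "dz": 0, "spin": 0.0262, "grip": 0},
  {"dx": 0.04, "dy": -0.57, "dz": 0, "spin": 0.0524, "grip": 0},
  {"dx": 0.07, "dy": -0.86, "dz": 0, "spin": 0.0785, "grip": 0},
  {"dx": 0.11, "dy": -1.15, "dz": 0, "spin": 0.1047, "grip": 0},
  {"dx": 0.16, "dy": -1.43, "dz": 0, "spin": 0.1309, "grip": 0},
  {"dx": 0.2, "dy": -1.65, "dz": 0, "spin": 0.1515, "grip": 0},
  {"dx": 0.2, "dy": -1.65, "dz": 0, "spin": 0.1515, "grip": 0},
  {"dx": 0.2, "dy": -1.65, "dz": 0, "spin": 0.1515, "grip": 0},
  {"dx": 0.2, "dy": -1.65, "dz": 0, "spin": 0.1515, "grip": 0},
  {"dx": 0.2, "dy": -1.65, "dz": 0, "spin": 0.1515, "grip": 0},
])

```text
time_s: 39.35
tcp_pos: [0.4669, -0.0723, 0.0194]
eef_rot: [180.0, -0.1, -168.9]
contact_force: [-0.3, -0.7, -5.2]
gripper_width: 0.0185
```

```bash
python3 chk.py
```

```text
39.35 [ 0.4669 -0.0723  0.0194] [ 1.8000e+02 -5.0000e-02 -1.6892e+02] [-0.3 -0.7 -5.2] [-0.58 -0.01 -0.11] 0.1102 -168.63 tang 0.6636122070267738 rad 0.41873759388620846
```

Free of force. Slide off along the handle and carry it to open bench.

>>> servo_tool([
  {"dx": -0.5, "dy": -0.1, "dz": 0, "spin": 0, "grip": 0},
  {"dx": -1.2, "dy": -0.24, "dz": 0, "spin": 0, "grip": 0},
  {"dx": -2, "dy": -0.4, "dz": 0, "spin": 0, "grip": 0},
  {"dx": -3, "dy": -0.6, "dz": 0, "spin": 0, "grip": 0},
  {"dx": -4, "dy": -0.8, "dz": 0, "spin": 0, "grip": 0},
  {"dx": -5, "dy": -1, "dz": 0, "spin": 0, "grip": 0},
  {"dx": -5.2, "dy": -1.1, "dz": 0, "spin": 0, "grip": 0},
  {"dx": -5.2, "dy": -1.1, "dz": 0, "spin": 0, "grip": 0},
  {"dx": -5.2, "dy": -3.5, "dz": 2, "spin": 0, "grip": 0},
  {"dx": -5.2, "dy": -7, "dz": 3, "spin": 0, "grip": 0},
])

```text
time_s: 40.18
tcp_pos: [0.4167, -0.1416, 0.0509]
eef_rot: [-180.0, 0.1, -168.6]
contact_force: [2.4, 1.1, -5.0]
gripper_width: 0.0187
```

```bash
python3 chk.py; python3 sang.py
```

```text
40.1833 [ 0.4167 -0.1416  0.0509] [-1.7997e+02  8.0000e-02 -1.6864e+02] [ 2.4  1.1 -5. ] [ 0.1  -0.41 -0.02] 0.1825 -150.08 tang 0.2833331403756897 rad -2.6279043627399643
scene 0.66 [267. 235. 340. 298.] 460 dir from axis 90.78 axis 93.41
side 0.59 [284. 205. 311. 271.] 324 dir from axis 92.38 axis 91.85
side 0.47 [262. 202. 285. 235.] 365 dir from axis 41.56 axis 88.72
```

>>> servo_tool([
  {"dx": 1, "dy": -3.5, "dz": 0, "spin": 0, "grip": 0},
  {"dx": 4, "dy": -6, "dz": 0, "spin": 0, "grip": 0},
  {"dx": 7.2, "dy": -8.4, "dz": 0, "spin": 0, "grip": 0},
  {"dx": 10.5, "dy": -10.2, "dz": 0, "spin": 0, "grip": 0},
  {"dx": 13.3, "dy": -10.8, "dz": -1, "spin": 0, "grip": 0},
  {"dx": 13.3, "dy": -10.8, "dz": -3.5, "spin": 0, "grip": 0},
  {"dx": 13.3, "dy": -10.8, "dz": -5.5, "spin": 0, "grip": 0},
  {"dx": 13.3, "dy": -10.8, "dz": -6.3, "spin": 0, "grip": 0},
  {"dx": 13.3, "dy": -10.8, "dz": -6.5, "spin": 0, "grip": 0},
  {"dx": 13.3, "dy": -10.8, "dz": -6.5, "spin": 0, "grip": 0},
])

```text
time_s: 41.22
tcp_pos: [0.5475, -0.2491, -0.0158]
eef_rot: [180.0, -0.2, -168.8]
contact_force: [0.1, 0.3, -3.3]
gripper_width: 0.0187
```

>>> servo_tool([
  {"dx": 0, "dy": 0, "dz": -0.1, "spin": 0, "grip": 0},
  {"dx": 0, "dy": 0, "dz": -0.1, "spin": 0, "grip": 45},
  {"dx": 0, "dy": 0, "dz": -0.1, "spin": 0, "grip": 45},
  {"dx": 0, "dy": 0, "dz": -0.1, "spin": 0, "grip": 45},
  {"dx": 0, "dy": 0, "dz": -0.1, "spin": 0, "grip": 45},
  {"dx": 0, "dy": 0, "dz": 0.5, "spin": 0, "grip": 45},
  {"dx": 0, "dy": 0, "dz": 3, "spin": 0, "grip": 45},
  {"dx": 0, "dy": 0, "dz": 7, "spin": 0, "grip": 45},
  {"dx": 0, "dy": 0, "dz": 11, "spin": 0, "grip": 45},
  {"dx": 0, "dy": 0, "dz": 15, "spin": 0, "grip": 45},
])

```text
time_s: 42.05
tcp_pos: [0.5481, -0.2504, 0.1367]
eef_rot: [-180.0, -0.0, -168.9]
contact_force: [0.6, 0.0, -0.9]
gripper_width: 0.0394
```

>>> servo_tool([
  {"dx": 0, "dy": 3, "dz": 3, "spin": 0.124, "grip": 45},
  {"dx": 0, "dy": 6, "dz": 5, "spin": 0.248, "grip": 45},
  {"dx": 0, "dy": 9, "dz": 5, "spin": 0.372, "grip": 45},
  {"dx": 0, "dy": 12, "dz": 5, "spin": 0.496, "grip": 45},
  {"dx": 0, "dy": 15, "dz": 5, "spin": 0.62, "grip": 45},
  {"dx": 0, "dy": 18, "dz": 5, "spin": 0.744, "grip": 40},
  {"dx": 0.5, "dy": 21, "dz": 5, "spin": 0.868, "grip": 35},
  {"dx": 1, "dy": 24, "dz": 5, "spin": 0.992, "grip": 35},
  {"dx": 1.7, "dy": 27, "dz": 5, "spin": 1.116, "grip": 35},
  {"dx": 2.3, "dy": 29.1, "dz": 5, "spin": 1.24, "grip": 35},
])

```text
time_s: 42.88
tcp_pos: [0.5718, 0.043, 0.1854]
eef_rot: [-179.9, 0.0, -97.4]
contact_force: [0.6, -1.0, 0.9]
gripper_width: 0.0308
```

>>> servo_tool([
  {"dx": 0, "dy": 0, "dz": 0, "spin": 0.12, "grip": 35},
  {"dx": 0, "dy": 0, "dz": 0, "spin": 0.17, "grip": 35},
  {"dx": 0, "dy": 0, "dz": 0, "spin": 0.17, "grip": 35},
  {"dx": 0, "dy": 0, "dz": 0, "spin": 0.17, "grip": 35},
  {"dx": 0, "dy": 0, "dz": 0, "spin": 0.17, "grip": 35},
  {"dx": 0, "dy": 0, "dz": 0, "spin": 0.17, "grip": 35},
  {"dx": 0, "dy": 0, "dz": 0, "spin": 0.17, "grip": 35},
  {"dx": 0, "dy": 0, "dz": 0, "spin": 0.17, "grip": 35},
  {"dx": 0, "dy": 0, "dz": 0, "spin": 0.17, "grip": 35},
  {"dx": 0, "dy": 0, "dz": 0, "spin": 0.17, "grip": 35},
])

```text
time_s: 43.72
tcp_pos: [0.5714, 0.0406, 0.1846]
eef_rot: [-180.0, -0.0, -88.1]
contact_force: [-0.3, -0.3, -0.1]
gripper_width: 0.0308
```

```bash
python3 - <<'E'
from bar import *
from scipy.spatial.transform import Rotation as R
k=r.get_calibration("wrist");s=r.get_state();T=s["tcp_pos"];Rm=R.from_euler("xyz",s["eef_rot"],degrees=True).as_matrix()
print(s["time_s"],T.round(4),s["eef_rot"].round(2),s["gripper_width"])
im=r.capture("wrist");cv2.imwrite("pics/w20.png",im)
tool=lambda u,v,zz:1e3*(Rm.T@(np.r_[w2("",u,v,zz,k),zz]-T))
for d in r.cut_out("spanner_s_grip","wrist")[:3]:
    e=np.array(d["extent"]).astype(int);print(d["p"],e)
    if e[0]<330 and e[2]>310:
      for v in range(e[1],e[3],14):
        q=np.nonzero(d["mask"][v])[0]
        if len(q):x,y=tool(q.min(),v,.067),tool(q.max()+1,v,.067);print(v,x.round(1)[:2],y.round(1)[1],((x+y)/2)[1].round(2))
print("axis in tool",(Rm.T@(np.array([.5749,-.0506,.066])-T)*1e3).round(1))
E
```

```text
43.7167 [0.5714 0.0406 0.1846] [-180.     -0.    -88.13] 0.030759098619424507
0.97 [295 102 341 313]
116 [ 94.6 -21.3] 18.9 -1.21
130 [ 83.4 -20.7] 18.3 -1.22
144 [ 72.  -15.8] 11.6 -2.09
158 [60.3 -9.1] 7.4 -0.81
172 [48.3 -9.2] 7.5 -0.82
186 [36.  -8.4] 7.6 -0.39
200 [23.5 -8.5] 7.7 -0.39
214 [10.6 -8.6] 7.8 -0.39
228 [-2.5 -8.7] 7.9 -0.39
242 [-16.   -8.8] 8.0 -0.4
256 [-29.9  -8. ] 9.0 0.54
270 [-44.   -8.1] 8.2 0.07
284 [-58.6  -8.2] 8.3 0.08
298 [-73.5  -8.3] 8.4 0.08
0.68 [443 121 585 277]
axis in tool [ 91.3  -0.5 118.6]
```

>>> servo_tool([
  {"dx": 0, "dy": 0, "dz": -4, "spin": 0.007, "grip": 35},
  {"dx": 0, "dy": 0, "dz": -8, "spin": 0.007, "grip": 35},
  {"dx": 0, "dy": 0, "dz": -11, "spin": 0.007, "grip": 35},
  {"dx": 0, "dy": 0, "dz": -13, "spin": 0.007, "grip": 35},
  {"dx": 0, "dy": 0, "dz": -14, "spin": 0.007, "grip": 35},
  {"dx": 0, "dy": 0, "dz": -14.5, "spin": 0.007, "grip": 35},
  {"dx": 0, "dy": 0, "dz": -14.5, "spin": 0.007, "grip": 35},
  {"dx": 0, "dy": 0, "dz": -14.5, "spin": 0.007, "grip": 0},
  {"dx": 0, "dy": 0, "dz": -14.5, "spin": 0.007, "grip": 0},
  {"dx": 0, "dy": 0, "dz": -14.5, "spin": 0.007, "grip": 0},
], squeeze=60)

```text
time_s: 44.65
tcp_pos: [0.572, 0.041, 0.041]
eef_rot: [-179.9, 0.0, -87.7]
contact_force: [-10.8, 2.5, 7.8]
gripper_width: 0.0158
```

>>> servo_tool([
  {"dx": 0, "dy": 0, "dz": 0, "spin": 0, "grip": 0},
  {"dx": 0, "dy": 0, "dz": 0, "spin": 0, "grip": 0},
  {"dx": 0, "dy": 0, "dz": 0, "spin": 0, "grip": 0},
  {"dx": 0, "dy": 0, "dz": 0, "spin": 0, "grip": 0},
  {"dx": 0, "dy": 0, "dz": 0.2, "spin": 0, "grip": 0},
  {"dx": 0, "dy": 0, "dz": 0.5, "spin": 0, "grip": 0},
  {"dx": 0, "dy": 0, "dz": 1, "spin": 0, "grip": 0},
  {"dx": 0, "dy": 0, "dz": 1.6, "spin": 0, "grip": 0},
  {"dx": 0, "dy": 0, "dz": 2.4, "spin": 0, "grip": 0},
  {"dx": 0, "dy": 0, "dz": 3.4, "spin": 0, "grip": 0},
])

```text
time_s: 45.48
tcp_pos: [0.5713, 0.0406, 0.0742]
eef_rot: [180.0, -0.0, -87.7]
contact_force: [0.0, -0.1, -1.7]
gripper_width: 0.0146
```

Spanner is off. Lay it on the bench between plate and robot.

>>> servo_tool([
  {"dx": 0, "dy": 0, "dz": 1.5, "spin": 0, "grip": 0},
  {"dx": -2, "dy": 0, "dz": 3, "spin": 0, "grip": 0},
  {"dx": -5, "dy": 0.5, "dz": 3, "spin": 0, "grip": 0},
  {"dx": -8.5, "dy": 1, "dz": 3, "spin": 0, "grip": 0},
  {"dx": -11.6, "dy": 1, "dz": 2, "spin": 0, "grip": 0},
  {"dx": -11.6, "dy": 1, "dz": -1.5, "spin": 0, "grip": 0},
  {"dx": -11.6, "dy": 1, "dz": -5, "spin": 0, "grip": 0},
  {"dx": -11.6, "dy": 1, "dz": -7.8, "spin": 0, "grip": 0},
  {"dx": -11.6, "dy": 1, "dz": -8.8, "spin": 0, "grip": 0},
  {"dx": -11.6, "dy": 1, "dz": -9, "spin": 0, "grip": 0},
])

```text
time_s: 46.32
tcp_pos: [0.4541, 0.05, -0.0172]
eef_rot: [179.8, -0.1, -87.7]
contact_force: [-9.5, 0.2, 14.5]
gripper_width: 0.0151
```

>>> servo_tool([
  {"dx": 0, "dy": 0, "dz": -0.2, "spin": 0, "grip": 0},
  {"dx": 0, "dy": 0, "dz": -0.2, "spin": 0, "grip": 35},
  {"dx": 0, "dy": 0, "dz": -0.2, "spin": 0, "grip": 35},
  {"dx": 0, "dy": 0, "dz": -0.2, "spin": 0, "grip": 35},
  {"dx": 0, "dy": 0, "dz": -0.2, "spin": 0, "grip": 35},
  {"dx": 0, "dy": 0, "dz": 0.5, "spin": 0, "grip": 35},
  {"dx": 0, "dy": 0, "dz": 3, "spin": 0, "grip": 35},
  {"dx": 0, "dy": 0, "dz": 7, "spin": 0, "grip": 35},
  {"dx": 0, "dy": 0, "dz": 11, "spin": 0, "grip": 35},
  {"dx": 0, "dy": 0, "dz": 15, "spin": 0, "grip": 35},
])

```text
time_s: 47.15
tcp_pos: [0.4549, 0.0503, 0.136]
eef_rot: [180.0, -0.0, -87.7]
contact_force: [2.1, -0.1, -0.6]
gripper_width: 0.0304
```

```bash
python3 chk.py; python3 - <<'E'
from h import *
cw=r.get_calibration("wrist");r.capture("wrist")
for c in ("scene","side"):
    k=r.get_calibration(c);im=r.capture(c);cv2.imwrite(f"pics/{c}_e.png",im)
    for n,z in [("spanner_s_grip",.008),("spanner_l_grip",.009),("spanner_x_grip",.005),("level_mid",.062),("oil_can_mid",.09),("hub_mid",.046)]:
        for d in r.cut_out(n,c)[:3]:
            ys,xs=np.nonzero(d["mask"]);P=np.array([w2(c,u,v,z,k) for u,v in zip(xs,ys)]);q=P.mean(0);ev=np.linalg.svd(P-q,full_matrices=False)[2][0];t=(P-q)@ev
            print(c,n,round(d["p"],2),np.round(d["extent"]),(q+ev*t.min()).round(3),(q+ev*t.max()).round(3),np.ptp(t).round(3))
E
```

```text
47.15 [0.4549 0.0503 0.136 ] [ 1.7999e+02 -2.0000e-02 -8.7700e+01] [ 2.1 -0.1 -0.6] [ 0.18 -0.19  0.01] 0.1568 139.92 tang -1.2813095000329222 rad -1.648411814713648
scene spanner_s_grip 0.83 [309. 220. 381. 280.] [ 0.461 -0.051] [0.454 0.158] 0.209
scene spanner_s_grip 0.74 [359. 206. 386. 260.] [ 0.338 -0.015] [0.411 0.123] 0.156
scene spanner_l_grip 0.56 [197. 165. 271. 234.] [ 0.426 -0.27 ] [ 0.675 -0.223] 0.254
scene spanner_x_grip 0.95 [405. 266. 471. 312.] [0.386 0.185] [0.356 0.336] 0.155
scene level_mid 0.92 [244. 254. 283. 292.] [ 0.648 -0.057] [0.657 0.053] 0.11
scene oil_can_mid 0.79 [467. 330. 530. 384.] [0.351 0.455] [0.513 0.445] 0.162
scene oil_can_mid 0.24 [269. 232. 282. 252.] [ 0.578 -0.052] [ 0.604 -0.009] 0.05
scene hub_mid 0.74 [269. 245. 287. 255.] [ 0.569 -0.031] [ 0.596 -0.047] 0.032
scene hub_mid 0.64 [276. 116. 305. 139.] [ 0.286 -0.333] [ 0.348 -0.263] 0.094
scene hub_mid 0.42 [309. 221. 381. 281.] [ 0.477 -0.034] [0.471 0.17 ] 0.203
side spanner_s_grip 0.81 [331. 229. 351. 296.] [ 0.458 -0.046] [0.45 0.16] 0.206
side spanner_s_grip 0.59 [348. 237. 404. 292.] [ 0.31  -0.057] [0.41  0.124] 0.206
side spanner_x_grip 0.89 [358. 309. 372. 377.] [0.383 0.184] [0.355 0.336] 0.155
side level_mid 0.78 [262. 202. 284. 235.] [ 0.64  -0.055] [0.646 0.063] 0.118
side level_mid 0.44 [298. 215. 314. 222.] [ 0.55  -0.029] [ 0.583 -0.02 ] 0.034
side oil_can_mid 0.74 [292. 391. 329. 437.] [0.444 0.425] [0.427 0.498] 0.075
side oil_can_mid 0.69 [334. 233. 354. 294.] [0.45  0.023] [0.442 0.205] 0.182
side oil_can_mid 0.23 [301. 206. 312. 221.] [ 0.561 -0.033] [0.562 0.009] 0.043
```

```bash
python3 -c "
from plant import r
print(r.close_job())"
```

```text
the job is handed in; nothing more can be done
None
```

I locked the jackscrew and handed the job in at about 47 s. The nut's tightness comes from the force readings only, because I could not see the nut.

**What I did:** I put the 22 mm spanner on the square head with its handle against the anchor nut. I then turned the jam nut clockwise with the 30 mm spanner, slid that off, lifted the 22 mm spanner off, and laid both on open bench.

**Last checks:**
- **Nut:** the tangential force stayed near 2–3 N, then rose to about 8 N (roughly 0.9 N m) over the last 15° or so of about 90° of swing. It fell with the expected friction hysteresis when I backed off. This fits a nut against a slightly springy stop, but I got no direct reading of the nut's angle.
- **Jackscrew:** the 22 mm spanner turned only about 2–3° before it stopped, and it held through the tightening. I did not measure the screw's own angle afterwards.
- **Spanners:** both show their full length on the bench, 209 mm (213 given) and 254 mm (255 given), and the gripper is clear of everything.
- **Bystanders:** the smallest spanner, level and oil can show no movement in the camera images. The hub showed clearly in one view only, near its first position but a bit off; nothing went near it. The red look-alike was not touched.

**What disagreed:** the finger ends sit about 20 mm short of the stated TCP, so the first grasps closed on nothing. I had to go to a nominal z of about -18 mm to hold the handles.

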